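# Pack the coupling and pad cartons into two bail-arm totes, heavy below

## Task

Take the upper tote out of the nested pair and stand it aside, then pack the loose cartons: they look alike, so feel which are heavy (metal parts) and lay those in the lower tote, and lay the light ones (foam pads) in the other tote, every carton on the floor of its tote. Then swing both bail arms of the lower tote fully in over its mouth and stand the other tote squarely and level on them, its own arms left swung fully out. Leave the other things on the bench where they are.

Things in the scene. Friction and masses are not known exactly. Their poses are not given: they have to be found in the camera images.
- tote_low_mid (a point): lower tote, on the bench: grey plastic, 250 (x) x 160 (y) mm at the rim, 80 high, open top; point on its centre line, half-way up. Top 30 mm of the walls: a straight band 9 mm thick (outer faces x +-125, y +-80), pinched from above e.g. mid long side, y +-75.5. Below it the walls taper to a 198 x 108 base; inner floor 192 x 102, 4 mm thick. 0.4 kg empty with its arms.
- tote_up_mid (a point): upper tote, same as the lower one in every size, point half-way up its centre line. It starts nested in the lower one, its band resting on that one's rim, so 30 mm higher and about 4 mm clear inside it; stood on the lower one's swung-in arms it is 88 mm higher than it. Its own arms may start swung in or out.
- tote_low_bail_a (a joint): bail arm at the +x end of the lower tote: U of 8 mm rod, bar 170 mm across on two 51 mm legs pivoted outside the long sides, 17 mm in from the end (x +108) and 18 below the rim. Radians: 0 = fully out (legs level, bar 34 mm beyond the end wall), 1.57 upright, 2.70 = fully in (bar across the mouth on the rim, 63 mm in from the end). Free: it falls to the side it leans to.
- tote_low_bail_a_bar (a point): middle of that arm's bar, where it can be pinched from above; the bar runs along the tote's y. Clamped hard while it swings, it drags or tips the tote; once lifted by about 40 degrees it swings on if held loosely or pushed.
- tote_low_bail_b (a joint): bail arm at the -x end of the lower tote: U of 8 mm rod, bar 170 mm across on two 51 mm legs pivoted outside the long sides, 17 mm in from the end (x -108) and 18 below the rim. Radians: 0 = fully out (legs level, bar 34 mm beyond the end wall), 1.57 upright, 2.70 = fully in (bar across the mouth on the rim, 63 mm in from the end). Free: it falls to the side it leans to.
- tote_low_bail_b_bar (a point): middle of that arm's bar, where it can be pinched from above; the bar runs along the tote's y. Clamped hard while it swings, it drags or tips the tote; once lifted by about 40 degrees it swings on if held loosely or pushed.
- tote_up_bail_a (a joint): bail arm at the +x end of the upper tote: U of 8 mm rod, bar 170 mm across on two 51 mm legs pivoted outside the long sides, 17 mm in from the end (x +108) and 18 below the rim. Radians: 0 = fully out (legs level, bar 34 mm beyond the end wall), 1.57 upright, 2.70 = fully in (bar across the mouth on the rim, 63 mm in from the end). Free: it falls to the side it leans to.
- tote_up_bail_a_bar (a point): middle of that arm's bar, where it can be pinched from above; the bar runs along the tote's y. Clamped hard while it swings, it drags or tips the tote; once lifted by about 40 degrees it swings on if held loosely or pushed.
- tote_up_bail_b (a joint): bail arm at the -x end of the upper tote: U of 8 mm rod, bar 170 mm across on two 51 mm legs pivoted outside the long sides, 17 mm in from the end (x -108) and 18 below the rim. Radians: 0 = fully out (legs level, bar 34 mm beyond the end wall), 1.57 upright, 2.70 = fully in (bar across the mouth on the rim, 63 mm in from the end). Free: it falls to the side it leans to.
- tote_up_bail_b_bar (a point): middle of that arm's bar, where it can be pinched from above; the bar runs along the tote's y. Clamped hard while it swings, it drags or tips the tote; once lifted by about 40 degrees it swings on if held loosely or pushed.
- carton_1_mid (a point): closed carton, 50 (its x) x 46 (y) x 62 mm (z, upright); the point is at its centre. All cartons look alike; a heavy one holds metal parts, 0.34 to 0.50 kg, a light one foam pads, 0.055 to 0.085 kg. Three fit on a tote's floor in one row along its length. None = not there this time.
- carton_2_mid (a point): closed carton, 50 (its x) x 46 (y) x 62 mm (z, upright); the point is at its centre. All cartons look alike; a heavy one holds metal parts, 0.34 to 0.50 kg, a light one foam pads, 0.055 to 0.085 kg. Three fit on a tote's floor in one row along its length. None = not there this time.
- carton_3_mid (a point): closed carton, 50 (its x) x 46 (y) x 62 mm (z, upright); the point is at its centre. All cartons look alike; a heavy one holds metal parts, 0.34 to 0.50 kg, a light one foam pads, 0.055 to 0.085 kg. Three fit on a tote's floor in one row along its length. None = not there this time.
- carton_4_mid (a point): closed carton, 50 (its x) x 46 (y) x 62 mm (z, upright); the point is at its centre. All cartons look alike; a heavy one holds metal parts, 0.34 to 0.50 kg, a light one foam pads, 0.055 to 0.085 kg. Three fit on a tote's floor in one row along its length. None = not there this time.
- carton_5_mid (a point): closed carton, 50 (its x) x 46 (y) x 62 mm (z, upright); the point is at its centre. All cartons look alike; a heavy one holds metal parts, 0.34 to 0.50 kg, a light one foam pads, 0.055 to 0.085 kg. Three fit on a tote's floor in one row along its length. None = not there this time.
- cast: bystander: white plaster leg cast standing upright, 90 mm across, 255 mm high with its rod; origin under its centre
- tape: bystander: roll of tan tape lying flat, 86 mm across, 30 mm high; origin under its centre
- jar: bystander: clear screw-top jar with a steel cap, 52 mm across, 68 mm high; origin under its centre
- rasp: bystander: flat dark rasp with a wooden handle, 275 mm long along its x (from -140 to +135 mm of its origin), 24 mm high
- mallet: bystander: hammer lying along its x, 260 mm long, handle to -x; origin near the middle
- caliper: bystander: steel caliper lying flat, 190 mm long along its x, 70 mm wide, 7 mm high; origin at the middle of its bar

How it is judged:
On the way, in this order (a step that is already met when the one before it is completed fails the run):
1. the upper tote is taken out of the nest and away from the lower one (horizontal distance between tote_up_mid and tote_low_mid above 0.15 m), for 0.2 s.
2. both bail arms of the lower tote are swung fully in over its mouth (value of joint each of tote_low_bail_a, tote_low_bail_b above 2.5 rad), for 0.2 s.
3. the other tote stands on the swung-in arms (all of step 2 and z of tote_up_mid in the frame of tote_low_mid between 0.08 and 0.096 m and x of tote_up_mid in the frame of tote_low_mid between -0.03 and 0.03 m and y of tote_up_mid in the frame of tote_low_mid between -0.025 and 0.025 m and angle between the x axis of tote_up_mid and the x axis of tote_low_mid, either way round below 0.18 rad and angle between tote_up_mid's own z axis and vertical below 0.08 rad), for 0.3 s.
At the end, for the whole second after the job is handed in: Heavy cartons lie in the lower tote and light ones in the upper, all on the floor; lower arms fully in (over 2.5 rad), upper arms fully out (under 0.3); the upper tote stands on the lower arms, centred within 30 mm along, 25 across, 0.18 rad in yaw, 0.08 in tilt; all upright, at rest (all of step 3 and value of joint each of tote_up_bail_a, tote_up_bail_b below 0.3 rad and angle between tote_low_mid's own z axis and vertical below 0.06 rad and height (world z) of tote_low_mid between 0.03 and 0.05 m and ((x of carton_1_mid in the frame of tote_low_mid between -0.115 and 0.115 m and y of carton_1_mid in the frame of tote_low_mid between -0.07 and 0.07 m and z of carton_1_mid in the frame of tote_low_mid between -0.035 and 0.025 m and contact force between carton_1 and tote_low above 2 N) or (x of carton_1_mid in the frame of tote_up_mid between -0.115 and 0.115 m and y of carton_1_mid in the frame of tote_up_mid between -0.07 and 0.07 m and z of carton_1_mid in the frame of tote_up_mid between -0.035 and 0.025 m and contact force between carton_1 and tote_up below 2 N)) and ((x of carton_2_mid in the frame of tote_low_mid between -0.115 and 0.115 m and y of carton_2_mid in the frame of tote_low_mid between -0.07 and 0.07 m and z of carton_2_mid in the frame of tote_low_mid between -0.035 and 0.025 m and contact force between carton_2 and tote_low above 2 N) or (x of carton_2_mid in the frame of tote_up_mid between -0.115 and 0.115 m and y of carton_2_mid in the frame of tote_up_mid between -0.07 and 0.07 m and z of carton_2_mid in the frame of tote_up_mid between -0.035 and 0.025 m and contact force between carton_2 and tote_up below 2 N)) and ((x of carton_3_mid in the frame of tote_low_mid between -0.115 and 0.115 m and y of carton_3_mid in the frame of tote_low_mid between -0.07 and 0.07 m and z of carton_3_mid in the frame of tote_low_mid between -0.035 and 0.025 m and contact force between carton_3 and tote_low above 2 N) or (x of carton_3_mid in the frame of tote_up_mid between -0.115 and 0.115 m and y of carton_3_mid in the frame of tote_up_mid between -0.07 and 0.07 m and z of carton_3_mid in the frame of tote_up_mid between -0.035 and 0.025 m and contact force between carton_3 and tote_up below 2 N)) and ((x of carton_4_mid in the frame of tote_low_mid between -0.115 and 0.115 m and y of carton_4_mid in the frame of tote_low_mid between -0.07 and 0.07 m and z of carton_4_mid in the frame of tote_low_mid between -0.035 and 0.025 m and contact force between carton_4 and tote_low above 2 N) or (x of carton_4_mid in the frame of tote_up_mid between -0.115 and 0.115 m and y of carton_4_mid in the frame of tote_up_mid between -0.07 and 0.07 m and z of carton_4_mid in the frame of tote_up_mid between -0.035 and 0.025 m and contact force between carton_4 and tote_up below 2 N)) and ((x of carton_5_mid in the frame of tote_low_mid between -0.115 and 0.115 m and y of carton_5_mid in the frame of tote_low_mid between -0.07 and 0.07 m and z of carton_5_mid in the frame of tote_low_mid between -0.035 and 0.025 m and contact force between carton_5 and tote_low above 2 N) or (x of carton_5_mid in the frame of tote_up_mid between -0.115 and 0.115 m and y of carton_5_mid in the frame of tote_up_mid between -0.07 and 0.07 m and z of carton_5_mid in the frame of tote_up_mid between -0.035 and 0.025 m and contact force between carton_5 and tote_up below 2 N)) and linear speed of each of tote_up, tote_low below 0.03 m/s); the robot touches nothing.
It fails at once if a bystander is moved more than 50 mm (distance of any of cast, tape, jar, rasp, mallet, caliper from where it was at the start of the episode above 0.05 m).
Of carton_1, carton_2, carton_3, carton_4, carton_5 only 3 to 5 are there at a start; the rules pass over those that are not, and their reading is None.
At some moment in a run one of carton_1, carton_2, carton_3, carton_4, carton_5 may be knocked a few centimetres aside while the robot is not near it.
Once in a run the grip may slacken for a moment while it holds something.
It also fails if it takes over 210 s, if anything falls off the work surface, if the arm or the gripper's body presses on something with over 40 N, if the wrist force passes 120 N, or if a joint passes its speed limit or range.

## Robot

A 6-joint arm with a two-finger parallel gripper is mounted at the origin on the work surface. World frame = base frame: x ahead of the robot, y to its left, z up, the work surface at z = 0. Lengths are in m, angles in rad, forces in N, time in s.
With the tool pointing down it reaches from about 0.3 to 0.775 m from the base axis. Payload 14.6 kg.
Tool frame: the origin (TCP) lies midway between the tips of the shut fingers; the grasp point (between the pads) lies 19 mm behind it (bot.grip_point_offset is the distance from the TCP to the grasp point, in m); z points along the fingers, y is the direction in which the jaws open and shut (so a half turn about z gives the same grasp; the last joint's range is limited). The gripper opens to 85 mm and grips with 20 to 120 N. Pads are 22 mm wide; open, the fingers measure 114 mm over their backs; the gripper's body (76 mm by 85 mm) begins 54 mm behind the grasp point. The pads swing forward as they close: fully open they stand 13 mm farther back than shut.
Start: joints at [-1.369, 0.3, 1.521, -0, 1.321, -0.067], TCP at [0.146, -0.53, 0.231] pointing down, gripper open.
Joint ranges: [-3.03, 3.03], [-0.79, 2.21], [0.23, 2.52], [-1.04, 4.18], [0, 3.07], [-2.55, 2.55]. Speed limits (rad/s): [2.22, 2.22, 2.57, 3.14, 3.14, 3.14].

## Interface

Orientations are given as a rotation vector (axis times angle).
In Python, from workcell import monitor, cams, finish_job, look_for, cut_out, bot gives the robot as it stands.
- The arm moves only by the tool servo_tool, never from a script. Its argument "moves" is a list of rows, each a list of 3 entries, a list of its own where there are three numbers: the shift along the world's x, y, z in units of 0.4 m (1.0 is 0.4 m), then the turn, a rotation vector about the world's x, y, z in units of 180 degrees (1.0 is 180 degrees), then the gripper command: -1 is fully open, 1 is shut, values between are in proportion. A call has 1 to 8 rows; each row is the pose to reach, as a shift and turn from the pose measured when the call began, turning the shorter way round; what a row does not reach only later rows make up. A row lasts 1/12 s, in which the tool goes at most 41.7 mm and 7.16 degrees, less where a joint would pass 70% of its speed; a pose out of reach is approached as far as the arm can. A call with a number of a shift or a turn outside -1 to 1 is refused whole. A call with a gripper value outside its range is refused whole. The fingers move at their own pace and stop on an object; "newtons" is the grip in N (left out, the last holds). Time passes only in rows, so rows that repeat a pose let the fingers close. It gives the time, the measured TCP pose, the force and the opening at its end, in the units of the state.
- monitor.observe(): the state, without advancing time (a new reading comes with each control period).
- cams.get_image(name): name is "scene" or "top"; returns a dict with "color" (480x640x3 uint8, red, green, blue), "fx", "fy", "cx", "cy" (pixels), "R" (3x3) and "t" (3): a world point X has camera coordinates R X + t. Camera axes: x right, y down, z forward; pixel columns grow to the right and rows downward; lengths in m; the calibration is good to about 2 mm. A picture is of the moment at which its call begins. There is no depth.
- finish_job(): hands the job in, once; it reports no verdict.
Trained networks look in the newest picture that a camera, given by its name, has taken for a name from the list of things; names that differ only in an ending like _2 or _b are one class to them, and where a whole thing is asked for, a point or a joint stands for the part that bears it (a point fixed in the world has none). Each returns a list of dicts, best first, with "score" (0 to 1); they miss things now and then, are a little off and sometimes report something else, mostly with a low value. They report only what shows in the picture. A call takes as long as a camera call.
- look_for(label, camera): "point" ([x, y, z] in m, in world coordinates, good to about 4 mm: the middle of the surface that is visible of it).
- cut_out(label, camera): "pixels" (480x640 bool, what is visible of it).
The state is a dict: "time": time; "joints": joint angles; "joint_velocities": joint speeds; "joint_torque": joint torques, N m; "position": TCP position; "eef_rot": TCP orientation; "force": force on the tool from outside, world axes, zero at the start; "ft_torque": the same for the moment, N m; "opening": finger opening in m.
Only numpy, scipy, OpenCV 4.12 (cv2) and the standard library are available. Lean on these libraries where they do the work, as an engineer would, in place of code of your own. Each camera call takes 0.05 s, during which the arm holds its last target.

## Working session

There is one attempt and no reset: what is moved stays moved. The work goes in short steps, Python scripts to look and compute and a tool call to move; the robot and the scene stay as the last step left them, time stands still between calls to the robot, and variables do not carry over. Pictures are saved under pics/ and viewed, and the job is handed in when it is done.

Besides the shell and the picture viewer there is one more tool, called after "Request:" by a JSON object that holds its "name" and its "arguments". servo_tool: Moves the arm, as the interface text tells. Its arguments: {"type":"object","properties":{"moves":{"type":"array","items":{"type":"array"}},"newtons":{"type":"number"}},"required":["moves"]}

```bash
ls; mkdir -p pics; python3 - <<'E'
from workcell import monitor, cams, look_for, bot
import cv2
s=monitor.observe(); print(s)
for n in ("scene","top"):
    im=cams.get_image(n); cv2.imwrite(f"pics/a_{n}.png",im["color"][:,:,::-1]); print(n,im["fx"],im["cx"],im["cy"],im["R"],im["t"])
E
```

```text
pics
{'time': 0.0, 'joints': array([-1.36857414e+00,  3.00518257e-01,  1.52162436e+00,  1.70463677e-05,
        1.32068853e+00, -6.66053908e-02]), 'joint_velocities': array([ 0.00054268,  0.0015265 , -0.00115427,  0.00064387,  0.00012815,
        0.00079798]), 'joint_torque': array([-3.57425175e-03, -5.43491900e+01, -3.61794662e+01, -2.78049092e-04,
        4.03239654e-03,  3.91722529e-05]), 'position': array([ 0.14602925, -0.53000376,  0.23067714]), 'eef_rot': array([-3.11203095e+00, -4.20830662e-01,  1.05893648e-04]), 'force': array([0.82135913, 0.58832278, 0.98307444]), 'ft_torque': array([ 0.02296444, -0.00023284,  0.05842579]), 'opening': 0.08570716369876819}
scene 591.5419547529233 320.5884547459639 237.27708490864146 [[-0.06301196  0.99794749  0.01141447]
 [ 0.81594317  0.05809909 -0.57520539]
 [-0.57468795 -0.02693126 -0.81792938]] [ 0.0306951  -0.41790659  1.88372361]
top 542.4820284444235 319.06800055518465 239.74031708924363 [[-0.0099799  -0.99992113  0.00762516]
 [-0.99646897  0.00930912 -0.08344417]
 [ 0.08336661 -0.008431   -0.99648328]] [0.00442201 0.55616112 1.22754429]
```

View pics/a_scene.png

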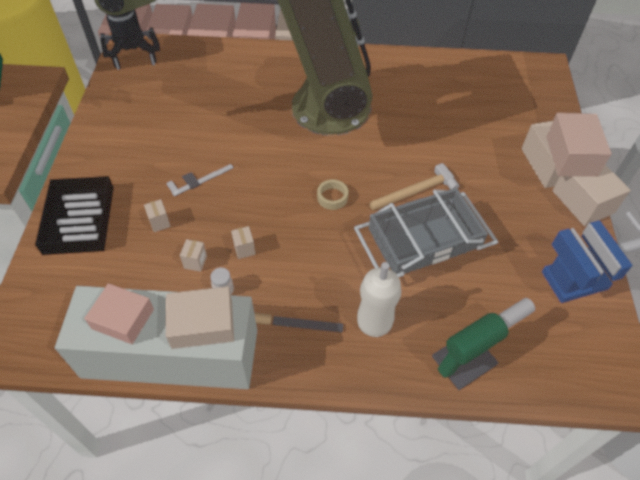

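View pics/a_top.png

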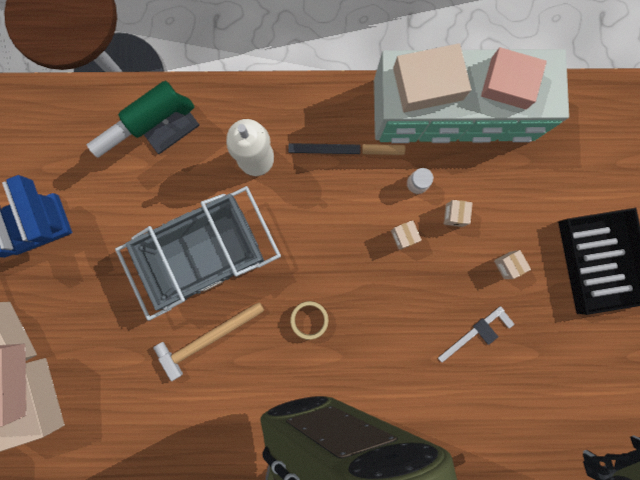

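```bash
cat > h.py <<'E'
import numpy as np, cv2
from workcell import monitor, cams, look_for, cut_out, bot
from scipy.spatial.transform import Rotation as Rn
def p2w(im,u,v,z):
    d=np.array([(u-im["cx"])/im["fx"],(v-im["cy"])/im["fy"],1.0]); R=np.array(im["R"]);t=np.array(im["t"])
    c=-R.T@t; r=R.T@d; return c+r*(z-c[2])/r[2]
def w2p(im,X):
    c=np.array(im["R"])@np.asarray(X,float)+im["t"]; return np.array([im["fx"]*c[0]/c[2]+im["cx"],im["fy"]*c[1]/c[2]+im["cy"]])
def crop(im,u0,v0,u1,v1,name,k=4):
    cv2.imwrite(name,cv2.resize(im["color"][v0:v1,u0:u1,::-1],None,fx=k,fy=k,interpolation=cv2.INTER_CUBIC))
def st():
    s=monitor.observe(); R=Rn.from_rotvec(s["eef_rot"]).as_matrix()
    print("t %.2f"%s["time"],"pos",s["position"].round(4),"yaxis",R[:,1].round(3),"yaw",np.degrees(np.arctan2(R[1,1],R[0,1])).round(1),"z",R[:,2].round(3),"F",s["force"].round(2),"T",s["ft_torque"].round(2),"op",round(s["opening"],4),"j",s["joints"].round(2)); return s
E
python3 - <<'E'
from h import *
for l in ["tote_low_mid","tote_up_mid","tote_low_bail_a_bar","tote_up_bail_a_bar","carton_1_mid","cast","tape","jar","rasp","mallet","caliper"]:
    for c in ("top","scene"):
        print(l,c,[(np.round(d["point"],3).tolist(),round(d["score"],2)) for d in look_for(l,c)][:7])
im=cams.get_image("top"); crop(im,100,170,300,330,"pics/b_tote.png",4); crop(im,370,150,570,300,"pics/b_cart.png",4)
im=cams.get_image("scene"); crop(im,340,150,510,290,"pics/b_tote_s.png",4)
E
```

```text
tote_low_mid top [([0.515, 0.19, 0.064], 0.55)]
tote_low_mid scene [([0.583, 0.264, 0.066], 0.89)]
tote_up_mid top [([0.527, 0.281, 0.068], 0.75)]
tote_up_mid scene [([0.503, 0.276, 0.08], 0.87), ([0.626, -0.314, 0.053], 0.67), ([0.492, 0.417, 0.062], 0.61), ([0.517, 0.33, 0.118], 0.46)]
tote_low_bail_a_bar top [([0.45, 0.407, 0.063], 0.81), ([0.61, -0.315, 0.062], 0.41)]
tote_low_bail_a_bar scene [([0.488, 0.415, 0.062], 0.76)]
tote_up_bail_a_bar top [([0.501, 0.326, 0.114], 0.82)]
tote_up_bail_a_bar scene [([0.515, 0.329, 0.117], 0.55), ([0.343, -0.383, 0.001], 0.31)]
carton_1_mid top [([0.497, -0.429, 0.064], 0.7), ([0.515, 0.193, 0.064], 0.26)]
carton_1_mid scene [([0.507, -0.432, 0.058], 0.65)]
cast top [([0.735, 0.141, 0.187], 0.88)]
cast scene [([0.783, 0.145, 0.169], 0.75), ([0.627, -0.315, 0.054], 0.42)]
tape top [([0.369, 0.023, 0.026], 0.7)]
tape scene [([0.382, 0.022, 0.024], 0.69), ([0.328, 0.27, 0.022], 0.36)]
jar top [([0.684, -0.231, 0.07], 0.55)]
jar scene [([0.697, -0.229, 0.067], 0.96), ([0.501, 0.278, 0.081], 0.72), ([0.579, -0.195, 0.06], 0.18), ([0.516, 0.327, 0.114], 0.15)]
rasp top [([0.776, -0.068, 0.012], 0.62)]
rasp scene [([0.507, -0.435, 0.058], 0.62), ([0.575, 0.22, 0.119], 0.6), ([0.775, -0.034, 0.01], 0.59), ([0.487, 0.415, 0.061], 0.29)]
mallet top [([0.321, 0.28, 0.024], 0.73)]
mallet scene [([0.328, 0.268, 0.022], 0.82), ([0.574, 0.121, 0.065], 0.21)]
caliper top [([0.34, -0.38, 0.004], 0.95)]
caliper scene [([0.344, -0.379, 0.0], 0.72)]
```

View pics/b_tote.png

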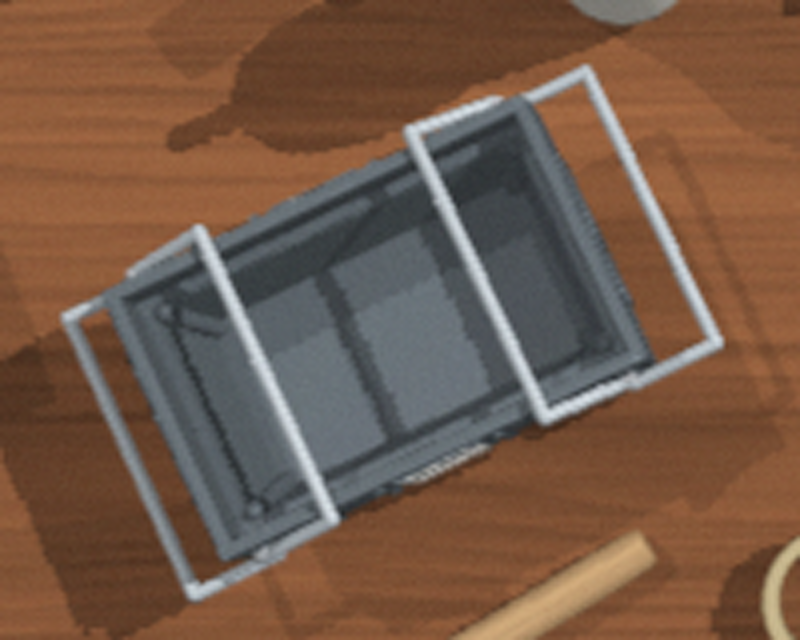

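View pics/b_cart.png

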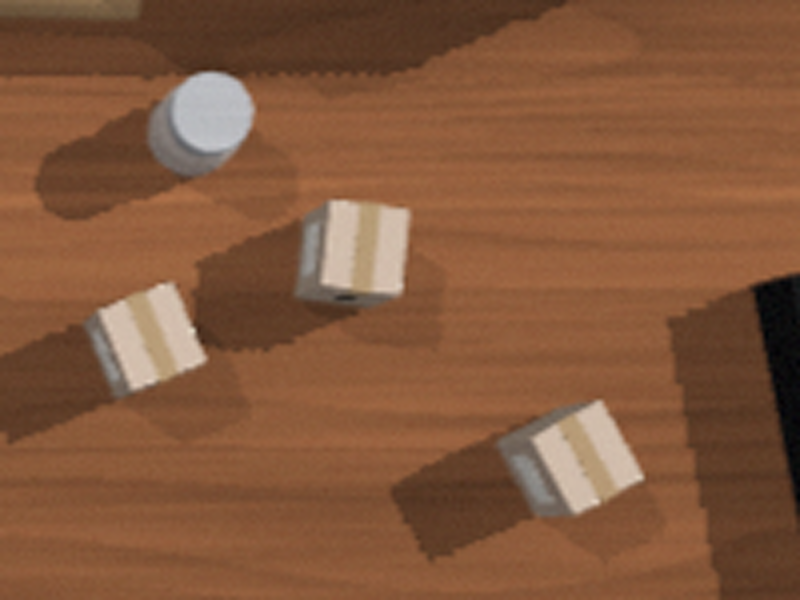

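View pics/b_tote_s.png

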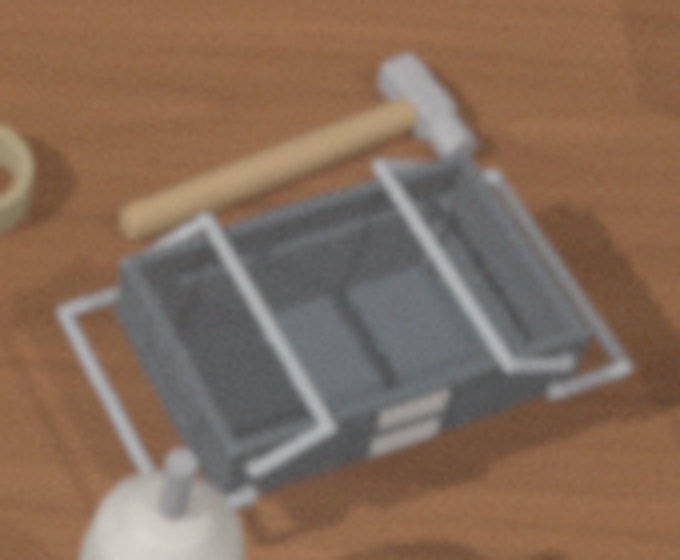

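```bash
python3 - <<'E'
from h import *
im=cams.get_image("top")
def g(x,y,z,s=4): return p2w(im,100+x/s,170+y/s,z)[:2]
C=[g(110,295,.11),g(525,97,.11),g(650,358,.11),g(222,555,.11)]
C=np.array(C); print(C.round(4)); c=C.mean(0); print("centre",c)
for i in range(4): d=C[(i+1)%4]-C[i]; print(np.linalg.norm(d),np.degrees(np.arctan2(d[1],d[0])))
print("low bars"); 
for a,b,z in [((67,318),(195,592),.062),((587,72),(715,343),.062),((201,232),(333,520),.114),((412,132),(545,415),.114)]:
    A=g(*a,z);B=g(*b,z); print(((A+B)/2).round(4),np.linalg.norm(A-B),np.degrees(np.arctan2(*(B-A)[::-1])))
st()
# cartons: tops z=.062
def h(x,y,z=.062): return p2w(im,370+x/4,150+y/4,z)[:2]
for q in [[(97,325),(168,285),(207,360),(125,395)],]: pass
for q in [[(100,322),(172,284),(206,358),(130,395)],[(330,200),(410,210),(404,298),(320,290)],[(533,437),(600,402),(643,477),(575,515)]]:
    Q=np.array([h(*p) for p in q]); print(Q.mean(0).round(4),[ (round(float(np.linalg.norm(Q[(i+1)%4]-Q[i])),4),round(float(np.degrees(np.arctan2(*(Q[(i+1)%4]-Q[i])[::-1]))),1)) for i in range(4)])
im2=cams.get_image("scene")
for n,i in (("top",im),("scene",im2)):
    print(n,w2p(i,[.53,.27,.11]))
E
```

```text
[[0.5441 0.4094]
 [0.6492 0.1883]
 [0.5077 0.1211]
 [0.4055 0.3476]]
centre [0.52662668 0.26660635]
0.24484107447447478 -64.59633125569086
0.15664182785618092 -154.59991094257188
0.24851521282801017 114.2748220285652
0.15178942243963678 24.031176576054133
low bars
[0.4594 0.4129] 0.1686724640457043 -154.18715632331813
[0.5946 0.1252] 0.1690589381671035 -155.0296558525598
[0.5003 0.3242] 0.16972991731802917 -154.8876032837289
[0.5539 0.2123] 0.16833697390582789 -154.7906593816295
t 1.35 pos [ 0.1461 -0.5302  0.2313] yaxis [ 0.266 -0.964 -0.   ] yaw -74.6 z [ 0.  0. -1.] F [ 0.12 -0.05 -0.76] T [ 0.03  0.   -0.01] op 0.0857 j [-1.37  0.3   1.52  0.    1.32 -0.07]
[ 0.5619 -0.1998] [(0.046, -62.8), (0.0455, -156.7), (0.0476, 115.3), (0.0441, 21.1)]
[ 0.6117 -0.3214] [(0.0454, -97.7), (0.05, 174.2), (0.0473, 84.0), (0.0514, -8.0)]
[ 0.4935 -0.4416] [(0.0429, -63.4), (0.0477, -152.1), (0.0441, 118.1), (0.0488, 26.5)]
top [192.77970784 249.73420873]
scene [427.56858115 224.08718347]
```

Request:
{"name": "servo_tool", "arguments": {"moves": [[[0.5, 0.8, 0], [0, 0, 0.054], 0.4], [[0.5, 0.8, 0], [0, 0, 0.054], 0.4], [[0.5, 0.8, 0], [0, 0, 0.054], 0.4], [[0.5, 0.8, 0], [0, 0, 0.054], 0.4], [[0.5, 0.8, 0], [0, 0, 0.054], 0.4], [[0.5, 0.8, 0], [0, 0, 0.054], 0.4], [[0.5, 0.8, 0], [0, 0, 0.054], 0.4], [[0.5, 0.8, 0], [0, 0, 0.054], 0.4]], "newtons": 20}}

```text
time: 2.07
position: [0.3232, -0.2457, 0.2315]
eef_rot: [3.066, 0.682, 0.001]
force: [0.6, -0.6, 0.3]
opening: 0.0257
```

Request:
{"name": "servo_tool", "arguments": {"moves": [[[0.5, 1.0, 0], [0, 0, 0], 0.4], [[0.5, 1.0, 0], [0, 0, 0], 0.4], [[0.5, 1.0, 0], [0, 0, 0], 0.4], [[0.5, 1.0, 0], [0, 0, 0], 0.4], [[0.5, 1.0, 0], [0, 0, 0], 0.4], [[0.5, 1.0, 0], [0, 0, 0], 0.4], [[0.5, 1.0, 0], [0, 0, 0], 0.4], [[0.5, 1.0, 0], [0, 0, 0], 0.4]]}}

```text
time: 2.73
position: [0.4721, 0.0529, 0.2317]
eef_rot: [3.066, 0.683, 0.002]
force: [0.9, -0.1, 0.5]
opening: 0.0253
```

Request:
{"name": "servo_tool", "arguments": {"moves": [[[0.204, 0.398, -0.1], [0, 0, 0], 0.4], [[0.204, 0.398, -0.1], [0, 0, 0], 0.4], [[0.204, 0.398, -0.1], [0, 0, 0], 0.4], [[0.204, 0.398, -0.1], [0, 0, 0], 0.4], [[0.204, 0.398, -0.15], [0, 0, 0], 0.4], [[0.204, 0.398, -0.2], [0, 0, 0], 0.4], [[0.204, 0.398, -0.2], [0, 0, 0], 0.4], [[0.204, 0.398, -0.2], [0, 0, 0], 0.4]]}}

```text
time: 3.4
position: [0.5533, 0.2119, 0.1513]
eef_rot: [3.065, 0.683, -0.001]
force: [-0.2, 0.2, 0.9]
opening: 0.0256
```

```bash
python3 - <<'E'
from h import *
st()
im=cams.get_image("top"); crop(im,100,170,300,330,"pics/c_t.png",4)
im=cams.get_image("scene"); crop(im,340,150,510,290,"pics/c_s.png",4)
E
```

```text
t 3.40 pos [0.5533 0.2119 0.1513] yaxis [ 0.425 -0.905  0.001] yaw -64.9 z [-0.001 -0.001 -1.   ] F [-0.15  0.19  0.89] T [-0.05 -0.03 -0.05] op 0.0256 j [ 0.3   0.47  1.48 -0.    1.19  1.44]
```

View pics/c_s.png

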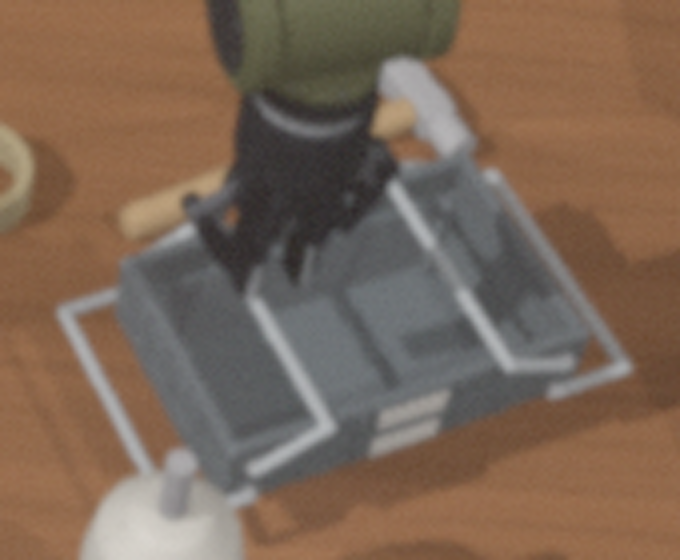

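View pics/c_t.png

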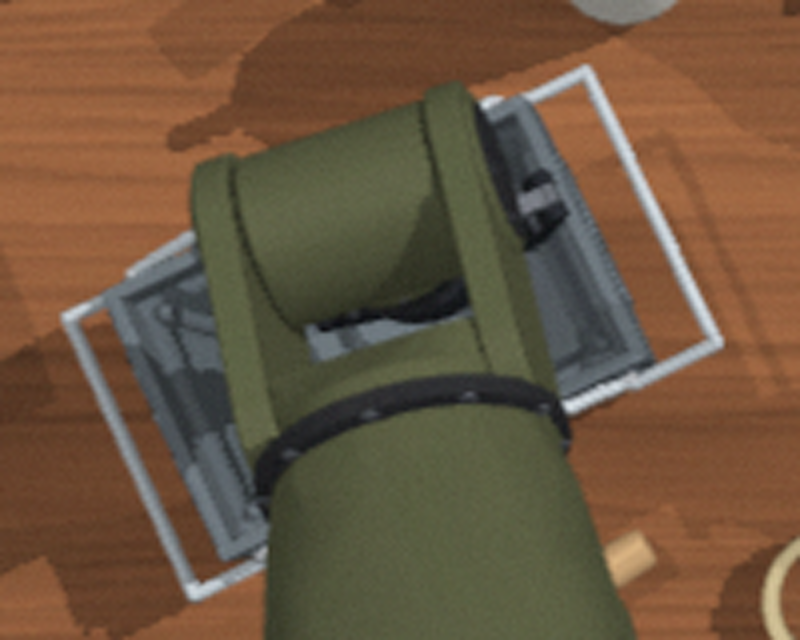

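Request:
{"name": "servo_tool", "arguments": {"moves": [[[0, 0, -0.07], [0, 0, 0], 0.4], [[0, 0, -0.133], [0, 0, 0], 0.4], [[0, 0, -0.133], [0, 0, 0], 0.4], [[0, 0, -0.133], [0, 0, 0], 1], [[0, 0, -0.133], [0, 0, 0], 1], [[0, 0, -0.133], [0, 0, 0], 1], [[0, 0, -0.133], [0, 0, 0], 1], [[0, 0, -0.133], [0, 0, 0], 1]], "newtons": 25}}

```text
time: 4.17
position: [0.5547, 0.2121, 0.1016]
eef_rot: [3.067, 0.682, 0.009]
force: [0.9, 4.3, 1.6]
opening: 0.0072
```

Request:
{"name": "servo_tool", "arguments": {"moves": [[[0.011, -0.023, 0.036], [0, 0, 0], 1], [[0.011, -0.023, 0.036], [0, 0, 0], 1], [[0.027, -0.056, 0.062], [0, 0, 0], 1], [[0.027, -0.056, 0.062], [0, 0, 0], 1], [[0.027, -0.056, 0.062], [0, 0, 0], 0.62], [[0.027, -0.056, 0.062], [0, 0, 0], 0.62], [[0.045, -0.095, 0.066], [0, 0, 0], 0.62], [[0.06, -0.128, 0.066], [0, 0, 0], 0.62]]}}

```text
time: 4.83
position: [0.5787, 0.1611, 0.1277]
eef_rot: [3.066, 0.684, 0.009]
force: [-0.8, 0.8, 0.5]
opening: 0.0164
```

Request:
{"name": "servo_tool", "arguments": {"moves": [[[0.013, -0.028, 0], [0, 0, 0], 0.62], [[0.026, -0.056, 0], [0, 0, 0], 0.62], [[0.026, -0.056, 0], [0, 0, 0], 0.5], [[0.026, -0.056, 0.15], [0, 0, 0], 0.5], [[0.026, -0.056, 0.2], [0, 0, 0], 0.5], [[0.026, -0.056, 0.2], [0, 0, 0], 0.5]]}}

```text
time: 5.33
position: [0.5913, 0.1392, 0.2154]
eef_rot: [3.065, 0.684, 0.025]
force: [0.8, 0.3, 1.8]
opening: 0.0211
```

```bash
python3 - <<'E'
from h import *
st()
im=cams.get_image("scene"); crop(im,340,150,510,290,"pics/d_s.png",4)
E
```

```text
t 5.33 pos [0.5913 0.1392 0.2154] yaxis [ 0.425 -0.905  0.004] yaw -64.9 z [ 0.016  0.003 -1.   ] F [0.81 0.28 1.77] T [ 0.01 -0.01 -0.01] op 0.0211 j [0.17 0.43 1.38 0.   1.31 1.3 ]
```

View pics/d_s.png

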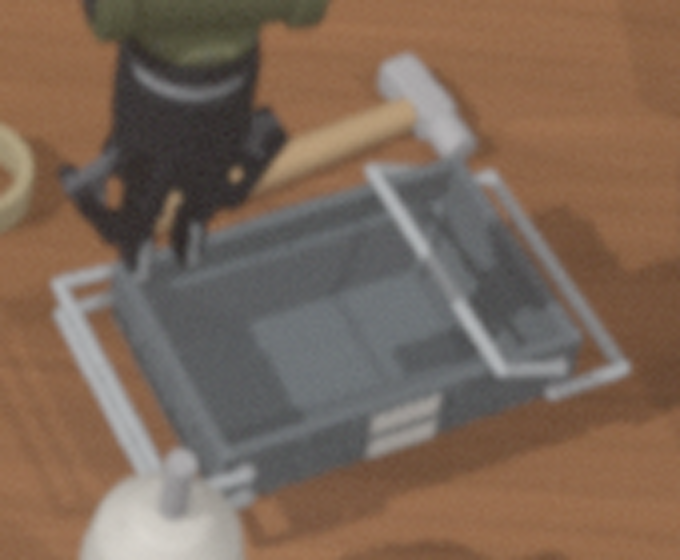

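Request:
{"name": "servo_tool", "arguments": {"moves": [[[-0.226, 0.458, 0], [0, 0, 0], 0.4], [[-0.226, 0.458, 0], [0, 0, 0], 0.4], [[-0.226, 0.458, 0], [0, 0, 0], 0.4], [[-0.226, 0.458, 0], [0, 0, 0], 0.4], [[-0.226, 0.458, 0], [0, 0, 0], 0.4], [[-0.226, 0.458, 0], [0, 0, 0], 0.4], [[-0.226, 0.458, -0.1], [0, 0, 0], 0.4], [[-0.226, 0.458, -0.15], [0, 0, 0], 0.4]]}}

```text
time: 6.05
position: [0.4988, 0.3226, 0.1486]
eef_rot: [3.065, 0.686, 0.017]
force: [0.2, 0.4, -1.4]
opening: 0.0253
```

```bash
python3 - <<'E'
from h import *
st()
im=cams.get_image("scene"); crop(im,340,150,510,290,"pics/e_s.png",4)
E
```

```text
t 6.05 pos [0.4988 0.3226 0.1486] yaxis [ 0.426 -0.905  0.004] yaw -64.8 z [ 0.011  0.001 -1.   ] F [ 0.15  0.36 -1.4 ] T [-0.01 -0.01 -0.02] op 0.0253 j [ 0.51  0.47  1.49 -0.    1.17  1.65]
```

View pics/e_s.png

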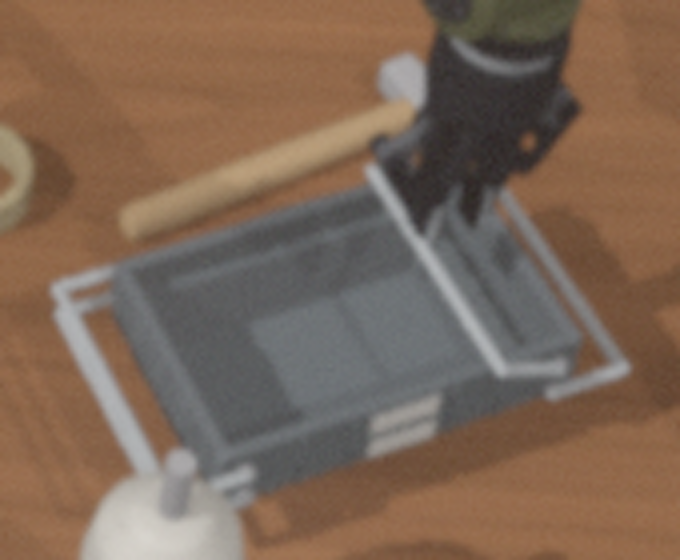

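```bash
python3 - <<'E'
from h import *
im=cams.get_image("scene")
A=p2w(im,340+371/4,150+172/4,.114)[:2];B=p2w(im,340+500/4,150+370/4,.114)[:2]
u=np.array([.425,-.905]);c=np.array([.527,.268])
print(A,B,(A+B)/2,((A+B)/2-c)@u, (np.array([.4988,.3226])-c)@u, np.linalg.norm(A-B))
E
```

```text
[0.43131792 0.2867977 ] [0.58266436 0.35845638] [0.50699114 0.32262704] -0.057941241135650176 -0.06139799999999999 0.16745360358351175
```

Request:
{"name": "servo_tool", "arguments": {"moves": [[[0.006, -0.008, -0.02], [0, 0, 0], 0.4], [[0.006, -0.008, -0.122], [0, 0, 0], 0.4], [[0.006, -0.008, -0.122], [0, 0, 0], 0.4], [[0.006, -0.008, -0.122], [0, 0, 0], 1], [[0.006, -0.008, -0.122], [0, 0, 0], 1], [[0.006, -0.008, -0.122], [0, 0, 0], 1], [[0.006, -0.008, -0.122], [0, 0, 0], 1], [[0.006, -0.008, -0.122], [0, 0, 0], 1]], "newtons": 25}}

```text
time: 6.82
position: [0.5012, 0.3186, 0.1001]
eef_rot: [3.064, 0.684, 0.012]
force: [-0.3, 1.9, -1.3]
opening: 0.0065
```

Request:
{"name": "servo_tool", "arguments": {"moves": [[[-0.011, 0.023, 0.036], [0, 0, 0], 1], [[-0.011, 0.023, 0.036], [0, 0, 0], 1], [[-0.027, 0.056, 0.062], [0, 0, 0], 1], [[-0.027, 0.056, 0.062], [0, 0, 0], 1], [[-0.027, 0.056, 0.062], [0, 0, 0], 0.62], [[-0.027, 0.056, 0.062], [0, 0, 0], 0.62], [[-0.045, 0.095, 0.066], [0, 0, 0], 0.62], [[-0.06, 0.128, 0.066], [0, 0, 0], 0.62]]}}

```text
time: 7.48
position: [0.4774, 0.3696, 0.1263]
eef_rot: [3.065, 0.682, 0.012]
force: [0.2, -0.3, -0.4]
opening: 0.0161
```

Request:
{"name": "servo_tool", "arguments": {"moves": [[[-0.013, 0.028, 0], [0, 0, 0], 0.62], [[-0.028, 0.06, 0], [0, 0, 0], 0.62], [[-0.028, 0.06, 0], [0, 0, 0], 0.5], [[-0.028, 0.06, 0.15], [0, 0, 0], 0.5], [[-0.028, 0.06, 0.25], [0, 0, 0], 0.5], [[-0.028, 0.06, 0.25], [0, 0, 0], 0.5]]}}

```text
time: 7.98
position: [0.467, 0.3944, 0.2317]
eef_rot: [-3.066, -0.683, -0.021]
force: [-0.6, 0.0, 1.1]
opening: 0.0214
```

```bash
python3 - <<'E'
from h import *
st()
im=cams.get_image("scene"); crop(im,340,150,510,290,"pics/f_s.png",4)
im=cams.get_image("top"); crop(im,100,170,300,330,"pics/f_t.png",4)
E
```

```text
t 7.98 pos [0.467  0.3944 0.2317] yaxis [ 0.424 -0.906  0.002] yaw -64.9 z [ 0.013  0.003 -1.   ] F [-0.65  0.05  1.14] T [-0.02 -0.03 -0.01] op 0.0214 j [ 0.64  0.43  1.34 -0.01  1.36  1.78]
```

View pics/f_s.png

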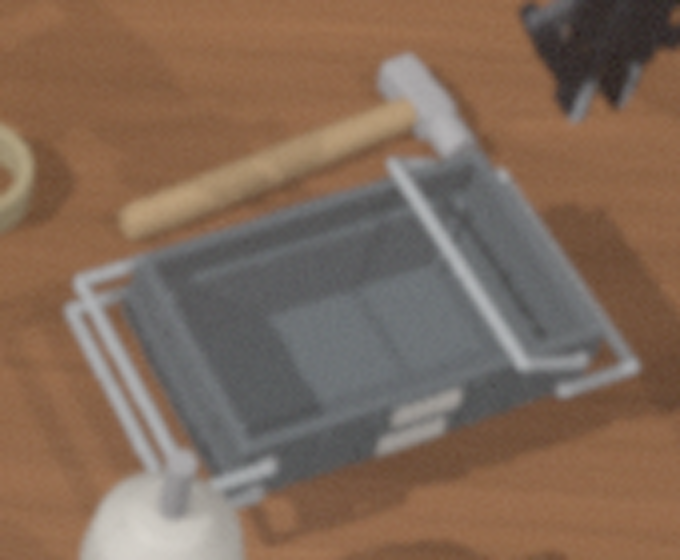

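View pics/f_t.png

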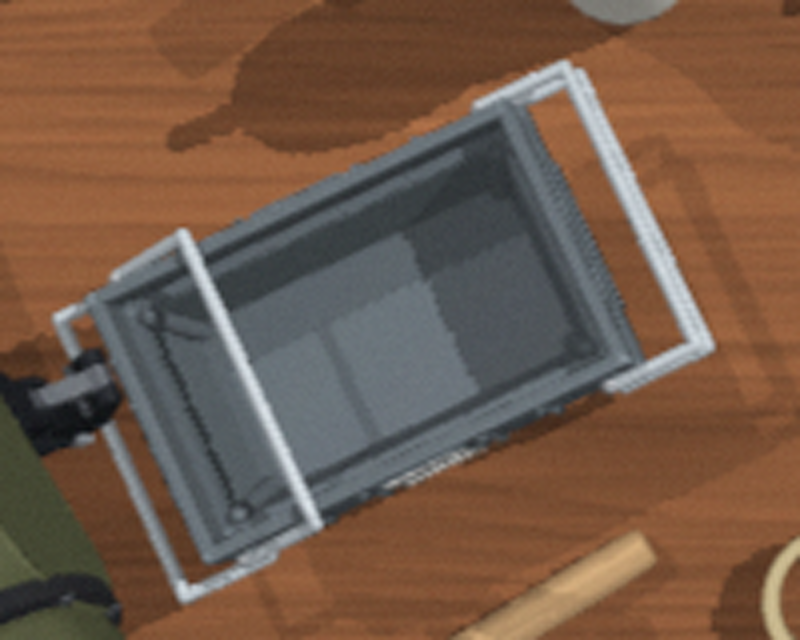

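```bash
python3 - <<'E'
from h import *
im=cams.get_image("top")
def g(x,y,z,s=4): return p2w(im,100+x/s,170+y/s,z)[:2]
u=np.array([.425,-.905]);c=np.array([.527,.268])
for a,b,z in [((183,234),(316,521),.114),((568,66),(697,345),.092),((583,72),(710,345),.062)]:
    A=g(*a,z);B=g(*b,z); m=(A+B)/2; print(m.round(4),np.linalg.norm(A-B),np.degrees(np.arctan2(*(B-A)[::-1])), (m-c)@u)
im=cams.get_image("scene")
A=p2w(im,340+395/4,150+163/4,.114)[:2];B=p2w(im,340+522/4,150+364/4,.114)[:2]
print(A,B,(A+B)/2,((A+B)/2-c)@u,np.linalg.norm(A-B))
E
```

```text
[0.4996 0.3335] 0.1694918451911665 -154.6210717426446 -0.07092870068668787
[0.5923 0.1324] 0.16913596197334016 -155.46270692275021 0.15043794282804074
[0.5941 0.1277] 0.16983791083628905 -155.3522065122217 0.1554589783398863
[0.4225835  0.30276516] [0.57720724 0.3722856 ] [0.49989537 0.33752538] -0.0744399350668764 0.16953344651826963
```

Request:
{"name": "servo_tool", "arguments": {"moves": [[[0.082, -0.149, 0], [0, 0, 0], 0.3], [[0.082, -0.149, 0], [0, 0, 0], 0.3], [[0.082, -0.149, -0.1], [0, 0, 0], 0.3], [[0.082, -0.149, -0.2], [0, 0, 0], 0.3], [[0.082, -0.149, -0.3], [0, 0, 0], 0.3], [[0.082, -0.149, -0.339], [0, 0, 0], 0.3], [[0.082, -0.149, -0.339], [0, 0, 0], 0.3], [[0.082, -0.149, -0.339], [0, 0, 0], 0.3]]}}

```text
time: 8.85
position: [0.4983, 0.3336, 0.0891]
eef_rot: [3.064, 0.682, 0.007]
force: [0.6, 0.4, 1.4]
opening: 0.0303
```

Request:
{"name": "servo_tool", "arguments": {"moves": [[[0, 0, 0], [0, 0, 0], 1], [[0, 0, 0], [0, 0, 0], 1], [[0, 0, 0], [0, 0, 0], 1], [[0, 0, 0], [0, 0, 0], 1], [[0, 0, 0], [0, 0, 0], 1], [[0, 0, 0], [0, 0, 0], 1]], "newtons": 30}}

```text
time: 9.35
position: [0.4988, 0.334, 0.0904]
eef_rot: [3.064, 0.682, 0.011]
force: [0.0, 0.6, 6.6]
opening: 0.0063
```

Request:
{"name": "servo_tool", "arguments": {"moves": [[[-0.011, 0.023, 0.036], [0, 0, 0], 1], [[-0.011, 0.023, 0.036], [0, 0, 0], 1], [[-0.018, 0.039, 0.051], [0, 0, 0], 1], [[-0.027, 0.056, 0.062], [0, 0, 0], 1], [[-0.027, 0.056, 0.062], [0, 0, 0], 1], [[-0.039, 0.084, 0.071], [0, 0, 0], 1], [[-0.039, 0.084, 0.071], [0, 0, 0], 1], [[-0.039, 0.084, 0.071], [0, 0, 0], 1]]}}

```text
time: 10.02
position: [0.4836, 0.3676, 0.1193]
eef_rot: [3.064, 0.683, 0.012]
force: [0.5, -3.7, 6.8]
opening: 0.007
```

```bash
python3 - <<'E'
from h import *
st()
im=cams.get_image("scene"); crop(im,340,150,510,290,"pics/g_s.png",4)
E
```

```text
t 10.02 pos [0.4836 0.3676 0.1193] yaxis [ 0.424 -0.905  0.004] yaw -64.9 z [ 0.008 -0.    -1.   ] F [ 0.47 -3.66  6.8 ] T [-0.59 -0.15 -0.  ] op 0.007 j [ 0.59  0.53  1.47 -0.01  1.14  1.73]
```

View pics/g_s.png

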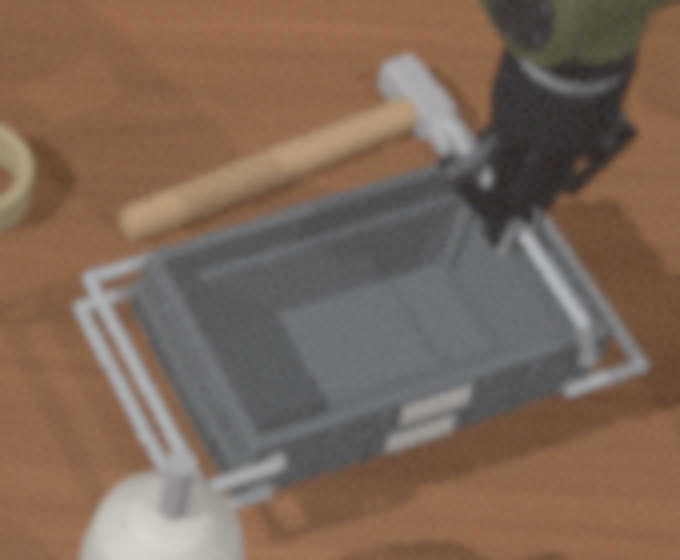

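Request:
{"name": "servo_tool", "arguments": {"moves": [[[0, 0, 0], [0, 0, 0], 0.6], [[0, 0, 0.005], [0, 0, 0], 0.6], [[-0.02, 0.042, 0.01], [0, 0, 0], 0.6], [[-0.04, 0.085, 0.01], [0, 0, 0], 0.6], [[-0.055, 0.117, 0.01], [0, 0, 0], 0.6], [[-0.055, 0.117, 0.01], [0, 0, 0], 0.6], [[-0.055, 0.117, 0.12], [0, 0, 0], 0.6], [[-0.055, 0.117, 0.25], [0, 0, 0], 0.6]]}}

```text
time: 10.73
position: [0.4608, 0.4134, 0.2052]
eef_rot: [3.062, 0.683, 0.005]
force: [0.6, 0.0, 0.6]
opening: 0.017
```

```bash
python3 - <<'E'
from h import *
st()
im=cams.get_image("scene"); crop(im,340,150,510,290,"pics/g2_s.png",4)
im=cams.get_image("top"); crop(im,100,170,300,330,"pics/g2_t.png",4)
E
```

```text
t 10.73 pos [0.4608 0.4134 0.2052] yaxis [ 0.425 -0.905  0.005] yaw -64.9 z [ 0.004 -0.004 -1.   ] F [0.57 0.04 0.61] T [ 0.01 -0.01 -0.02] op 0.017 j [ 0.67  0.47  1.34 -0.01  1.32  1.81]
```

View pics/g2_s.png

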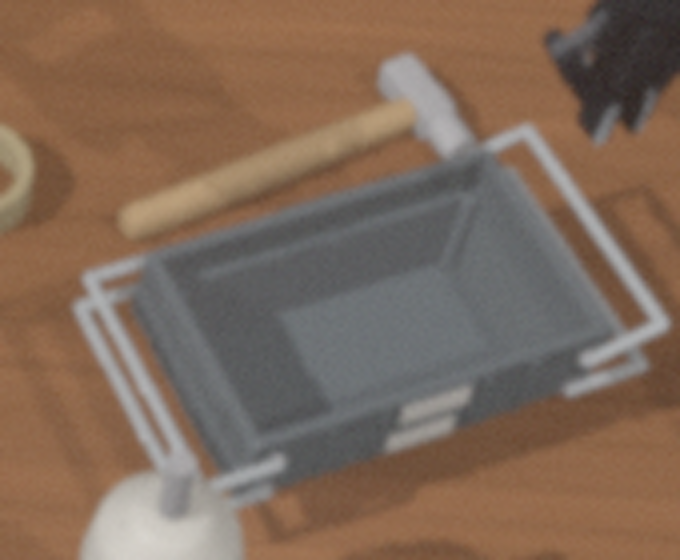

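View pics/g2_t.png

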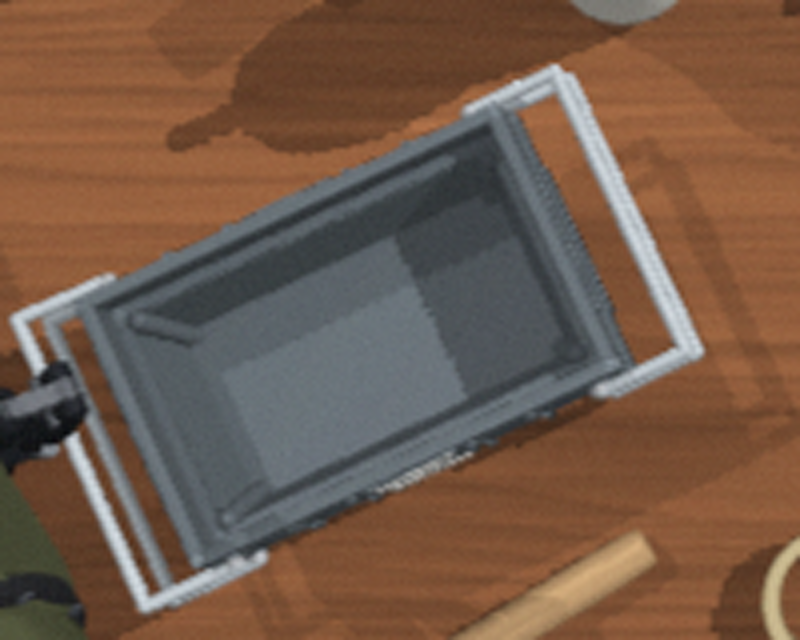

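```bash
python3 - <<'E'
from h import *
im=cams.get_image("top")
def g(x,y,z,s=4): return p2w(im,100+x/s,170+y/s,z)[:2]
M=[]
for a,b,z in [((18,322),(147,606),.092),((556,70),(685,348),.092),((573,77),(698,352),.062),((52,322),(170,590),.062)]:
    A=g(*a,z);B=g(*b,z); m=(A+B)/2;M.append(m); print(m.round(4),np.linalg.norm(A-B),np.degrees(np.arctan2(*(B-A)[::-1])))
for i,j in ((0,1),(3,2)):
    d=M[j]-M[i];c=(M[0+i]+M[j])/2;print(c,np.linalg.norm(d),np.degrees(np.arctan2(d[1],d[0])))
E
```

```text
[0.4547 0.4289] 0.1696019971319906 -154.69557985659597
[0.5904 0.139 ] 0.16861730000484149 -155.36160020641012
[0.5908 0.1339] 0.17034049462227158 -155.82695821282374
[0.459  0.4239] 0.16327606205215162 -155.4007754354692
[0.52256004 0.28391204] 0.32008031957898475 -64.90985030832304
[0.52487451 0.27887591] 0.3185390635324163 -65.55942278341884
```

Request:
{"name": "servo_tool", "arguments": {"moves": [[[0.325, -0.243, 0], [0, 0, 0.5], 0], [[0.325, -0.243, 0], [0, 0, 0.5], 0], [[0.325, -0.243, 0], [0, 0, 0.5], 0], [[0.325, -0.243, 0], [0, 0, 0.5], 0], [[0.325, -0.243, 0], [0, 0, 0.5], -0.2], [[0.325, -0.243, 0], [0, 0, 0.5], -0.2], [[0.325, -0.243, 0], [0, 0, 0.5], -0.2], [[0.325, -0.243, 0], [0, 0, 0.5], -0.2]]}}

```text
time: 11.55
position: [0.5928, 0.3165, 0.2082]
eef_rot: [-2.362, -2.061, -0.012]
force: [1.0, 0.4, 0.4]
opening: 0.0514
```

```bash
python3 -c "
from h import *
st()"
```

```text
t 11.55 pos [0.5928 0.3165 0.2082] yaxis [ 0.991 -0.135 -0.   ] yaw -7.8 z [ 0.001  0.01  -1.   ] F [0.97 0.36 0.42] T [-0.03 -0.01  0.03] op 0.0514 j [0.43 0.59 1.16 0.01 1.39 0.57]
```

Request:
{"name": "servo_tool", "arguments": {"moves": [[[-0.004, -0.001, -0.05], [-0.003, 0, 0.182], -0.2], [[-0.004, -0.001, -0.1], [-0.003, 0, 0.182], -0.2], [[-0.004, -0.001, -0.14], [-0.003, 0, 0.182], -0.2], [[-0.004, -0.001, -0.14], [-0.003, 0, 0.182], -0.2], [[-0.004, -0.001, -0.14], [-0.003, 0, 0.182], -0.2], [[-0.004, -0.001, -0.14], [-0.003, 0, 0.182], -0.2]]}}

```text
time: 12.05
position: [0.5909, 0.3156, 0.1506]
eef_rot: [-1.682, -2.65, 0.005]
force: [-0.1, 0.3, 0.1]
opening: 0.0511
```

```bash
python3 - <<'E'
from h import *
st()
im=cams.get_image("scene"); crop(im,340,150,510,290,"pics/i_s.png",4)
E
```

```text
t 12.05 pos [0.5909 0.3156 0.1506] yaxis [ 0.905  0.426 -0.004] yaw 25.2 z [-0.004 -0.001 -1.   ] F [-0.08  0.32  0.11] T [-0.04  0.01 -0.02] op 0.0511 j [ 0.44  0.64  1.22  0.    1.29 -0.  ]
```

View pics/i_s.png

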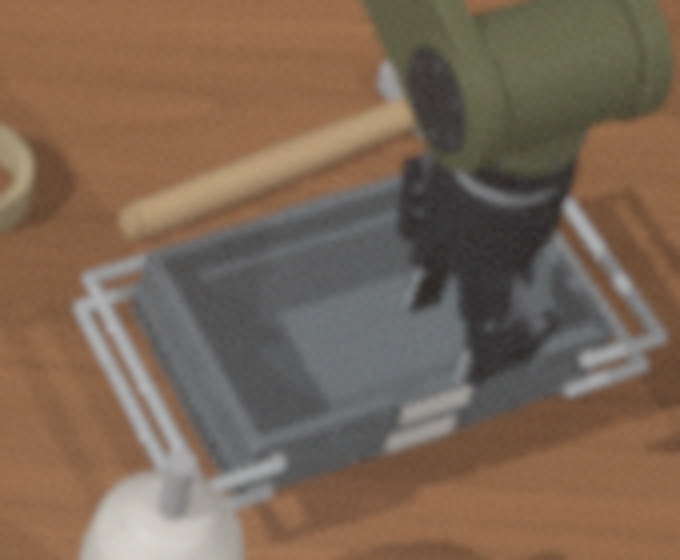

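Request:
{"name": "servo_tool", "arguments": {"moves": [[[0, 0, -0.08], [0, 0, 0], -0.2], [[0, 0, -0.13], [0, 0, 0], -0.2], [[0, 0, -0.17], [0, 0, 0], -0.2], [[0, 0, -0.17], [0, 0, 0], -0.2], [[0, 0, -0.17], [0, 0, 0], 0.5], [[0, 0, -0.17], [0, 0, 0], 1], [[0, 0, -0.17], [0, 0, 0], 1], [[0, 0, -0.17], [0, 0, 0], 1]], "newtons": 90}}

```text
time: 12.77
position: [0.5917, 0.3159, 0.0847]
eef_rot: [-1.691, -2.647, 0.0]
force: [-2.2, -0.8, 2.2]
opening: 0.0074
```

Request:
{"name": "servo_tool", "arguments": {"moves": [[[0, 0, 0.0], [0, 0, 0], 1], [[0, 0, 0.0], [0, 0, 0], 1], [[0, 0, 0.0], [0, 0, 0], 1]]}}

```text
time: 13.02
position: [0.5919, 0.3159, 0.085]
eef_rot: [-1.691, -2.647, -0.001]
force: [1.9, 0.2, -2.2]
opening: 0.0073
```

Request:
{"name": "servo_tool", "arguments": {"moves": [[[0, 0, 0.04], [0, 0, 0], 1], [[0, 0, 0.08], [0, 0, 0], 1], [[0, 0, 0.12], [0, 0, 0], 1], [[0, 0, 0.17], [0, 0, 0], 1], [[0, 0, 0.23], [0, 0, 0], 1], [[0, 0, 0.29], [0, 0, 0], 1], [[0, 0, 0.33], [0, 0, 0], 1], [[0, 0, 0.33], [0, 0, 0], 1]]}}

```text
time: 13.68
position: [0.5927, 0.3164, 0.2208]
eef_rot: [1.69, 2.645, 0.008]
force: [0.3, 0.5, -2.8]
opening: 0.0076
```

```bash
python3 - <<'E'
from h import *
st()
im=cams.get_image("scene"); crop(im,320,110,520,290,"pics/j_s.png",4)
E
```

```text
t 13.68 pos [0.5927 0.3164 0.2208] yaxis [0.907 0.42  0.006] yaw 24.8 z [ 0.005  0.003 -1.   ] F [ 0.34  0.53 -2.81] T [ 0.12 -0.3  -0.  ] op 0.0076 j [0.44 0.58 1.14 0.   1.41 0.  ]
```

View pics/j_s.png

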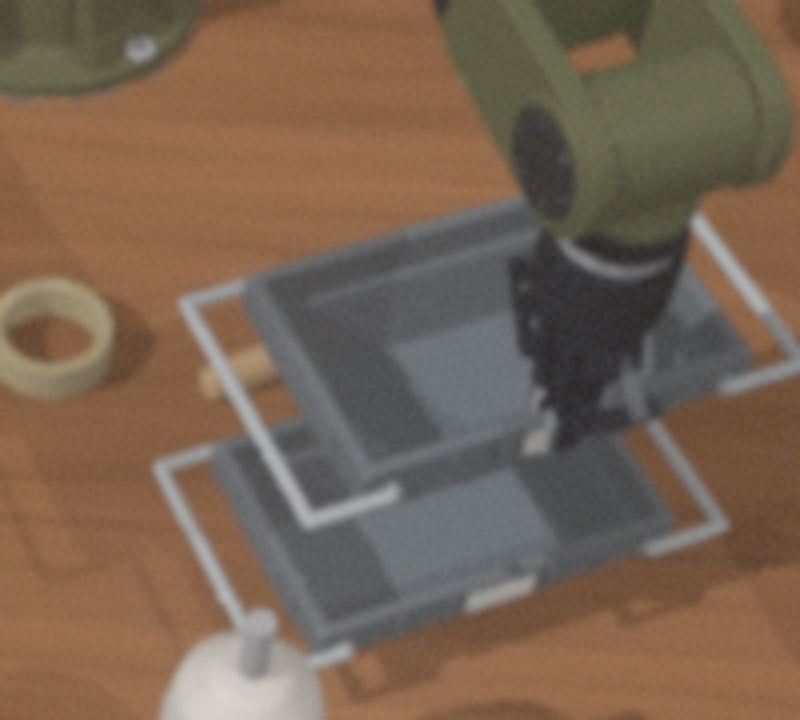

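Request:
{"name": "servo_tool", "arguments": {"moves": [[[-0.04, -0.03, 0], [0, 0, 0], 1], [[-0.1, -0.08, 0], [0, 0, 0], 1], [[-0.12, -0.16, 0], [0, 0, 0], 1], [[-0.12, -0.24, 0], [0, 0, 0], 1], [[-0.12, -0.32, 0], [0, 0, 0], 1], [[-0.12, -0.4, 0], [0, 0, 0], 1], [[-0.12, -0.48, 0], [0, 0, 0], 1], [[-0.12, -0.54, 0], [0, 0, 0], 1]]}}

```text
time: 14.4
position: [0.5433, 0.0979, 0.2162]
eef_rot: [-1.692, -2.646, -0.001]
force: [0.6, -0.5, -3.7]
opening: 0.0075
```

Request:
{"name": "servo_tool", "arguments": {"moves": [[[0, -0.08, 0], [0, 0, 0.03], 1], [[0, -0.16, 0], [0, 0, 0.07], 1], [[0, -0.22, 0], [0, 0, 0.11], 1], [[0, -0.26, 0], [0, 0, 0.15], 1], [[0, -0.26, 0], [0, 0, 0.19], 1], [[0, -0.26, 0], [0, 0, 0.23], 1], [[0, -0.26, 0], [0, 0, 0.26], 1], [[0, -0.26, 0], [0, 0, 0.28], 1]]}}

```text
time: 15.07
position: [0.5426, -0.0061, 0.2141]
eef_rot: [-0.396, -3.112, -0.001]
force: [-0.2, -0.2, -4.2]
opening: 0.0073
```

```bash
python3 -c "
from h import *
st()"
```

```text
t 15.07 pos [ 0.5426 -0.0061  0.2141] yaxis [ 0.25   0.968 -0.   ] yaw 75.5 z [-0.004  0.001 -1.   ] F [-0.16 -0.15 -4.21] T [ 0.29 -0.09  0.03] op 0.0073 j [-0.08  0.3   1.56  0.    1.28 -1.4 ]
```

Request:
{"name": "servo_tool", "arguments": {"moves": [[[0.05, 0.06, 0], [0, 0, 0.04], 1], [[0.106, 0.117, 0], [0, 0, 0.08], 1], [[0.106, 0.117, -0.08], [0, 0, 0.081], 1], [[0.106, 0.117, -0.16], [0, 0, 0.081], 1], [[0.106, 0.117, -0.24], [0, 0, 0.081], 1], [[0.106, 0.117, -0.32], [0, 0, 0.081], 1], [[0.106, 0.117, -0.35], [0, 0, 0.081], 1], [[0.106, 0.117, -0.36], [0, 0, 0.081], 1]]}}

```text
time: 15.73
position: [0.583, 0.0407, 0.0665]
eef_rot: [0.002, -3.131, -0.0]
force: [-0.0, -0.4, -3.6]
opening: 0.007
```

```bash
python3 - <<'E'
from h import *
st()
im=cams.get_image("scene"); crop(im,220,150,420,350,"pics/k_s.png",3)
E
```

```text
t 15.73 pos [0.583  0.0407 0.0665] yaxis [-0.001  1.     0.   ] yaw 90.1 z [-0.011  0.    -1.   ] F [-0.03 -0.44 -3.56] T [0.25 0.02 0.04] op 0.007 j [ 0.01  0.56  1.56  0.    1.03 -1.57]
```

View pics/k_s.png

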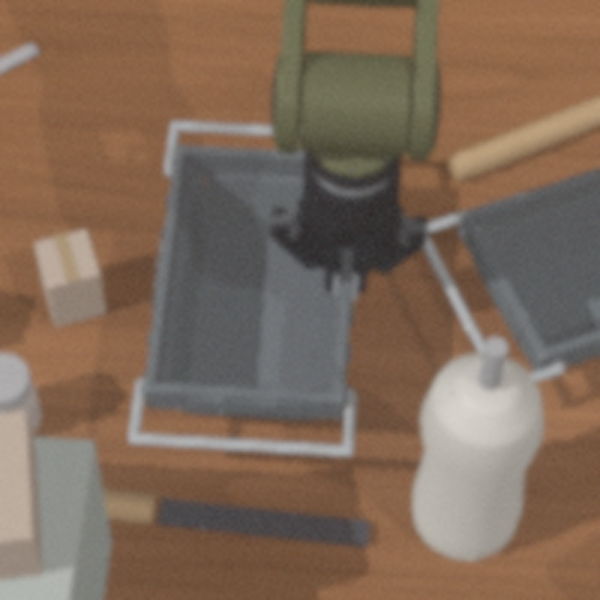

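Request:
{"name": "servo_tool", "arguments": {"moves": [[[0, 0, -0.015], [0, 0, 0], 1], [[0, 0, -0.025], [0, 0, 0], 1], [[0, 0, -0.03], [0, 0, 0], 1], [[0, 0, -0.03], [0, 0, 0], 1]]}}

```text
time: 16.12
position: [0.5841, 0.0406, 0.0564]
eef_rot: [0.002, -3.134, 0.0]
force: [0.2, -0.4, -4.4]
opening: 0.0075
```

Request:
{"name": "servo_tool", "arguments": {"moves": [[[0, 0, -0.008], [0, 0, 0], 1], [[0, 0, -0.01], [0, 0, 0], 1], [[0, 0, -0.01], [0, 0, 0], 1], [[0, 0, -0.01], [0, 0, 0], 1]]}}

```text
time: 16.45
position: [0.5848, 0.0408, 0.0546]
eef_rot: [0.002, -3.136, 0.0]
force: [-10.8, 1.5, 15.2]
opening: 0.0072
```

Contact with the bench. Release and rise.

Request:
{"name": "servo_tool", "arguments": {"moves": [[[0, 0, 0.003], [0, 0, 0], 0.6], [[0, 0, 0.003], [0, 0, 0], 0.3], [[0, 0, 0.003], [0, 0, 0], 0.1], [[0, 0, 0.06], [0, 0, 0], 0.1], [[0, 0, 0.16], [0, 0, 0], 0.1], [[0, 0, 0.26], [0, 0, 0], 0], [[0, 0, 0.35], [0, 0, 0], -0.5], [[0, 0, 0.4], [0, 0, 0], -1]]}}

```text
time: 17.12
position: [0.5857, 0.0408, 0.2193]
eef_rot: [-0.002, 3.141, -0.0]
force: [0.1, -0.1, 0.4]
opening: 0.0653
```

```bash
python3 - <<'E'
from h import *
st()
im=cams.get_image("scene"); cv2.imwrite("pics/l_s.png",im["color"][:,:,::-1])
im=cams.get_image("top"); cv2.imwrite("pics/l_t.png",im["color"][:,:,::-1])
E
```

```text
t 17.12 pos [0.5857 0.0408 0.2193] yaxis [-0.001  1.    -0.   ] yaw 90.1 z [ 0. -0. -1.] F [ 0.05 -0.09  0.4 ] T [ 0.04  0.   -0.02] op 0.0653 j [ 0.01  0.39  1.43 -0.    1.32 -1.56]
```

View pics/l_s.png

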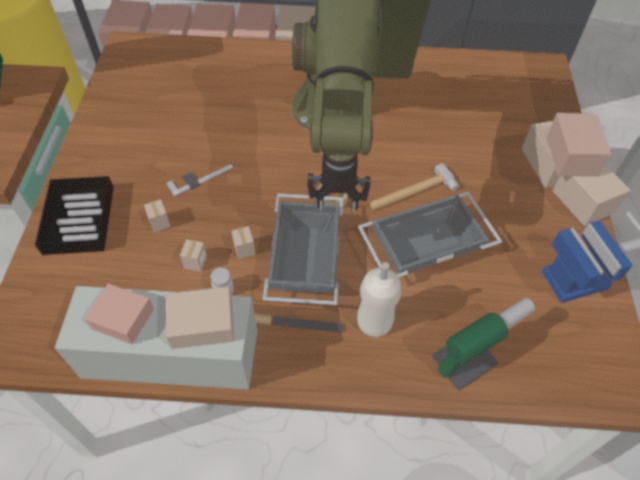

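View pics/l_t.png

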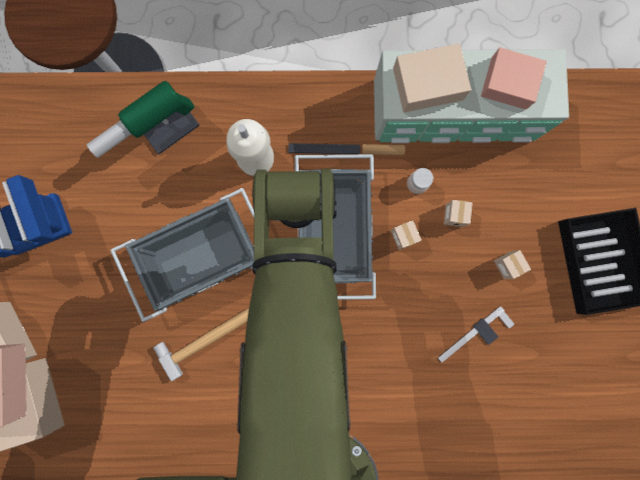

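Request:
{"name": "servo_tool", "arguments": {"moves": [[[-0.059, -0.602, 0], [0, 0, -0.378], -1], [[-0.059, -0.602, 0], [0, 0, -0.378], -1], [[-0.059, -0.602, 0], [0, 0, -0.378], -1], [[-0.059, -0.602, 0], [0, 0, -0.378], -1], [[-0.059, -0.602, 0], [0, 0, -0.378], -1], [[-0.059, -0.602, 0], [0, 0, -0.378], -1], [[-0.059, -0.602, -0.1], [0, 0, -0.378], -1], [[-0.059, -0.602, -0.2], [0, 0, -0.378], -1]]}}

```text
time: 17.88
position: [0.5626, -0.2024, 0.1386]
eef_rot: [1.515, 2.747, -0.001]
force: [2.1, -0.3, -1.0]
opening: 0.085
```

```bash
python3 - <<'E'
from h import *
st()
im=cams.get_image("scene"); crop(im,130,180,280,310,"pics/m_s.png",4)
im=cams.get_image("top"); crop(im,350,150,570,300,"pics/m_t.png",3)
E
```

```text
t 17.88 pos [ 0.5626 -0.2024  0.1386] yaxis [0.846 0.534 0.001] yaw 32.2 z [ 0.003 -0.003 -1.   ] F [ 2.05 -0.31 -0.99] T [-0.04 -0.    0.05] op 0.085 j [-0.41  0.49  1.48 -0.    1.17 -0.97]
```

View pics/m_s.png

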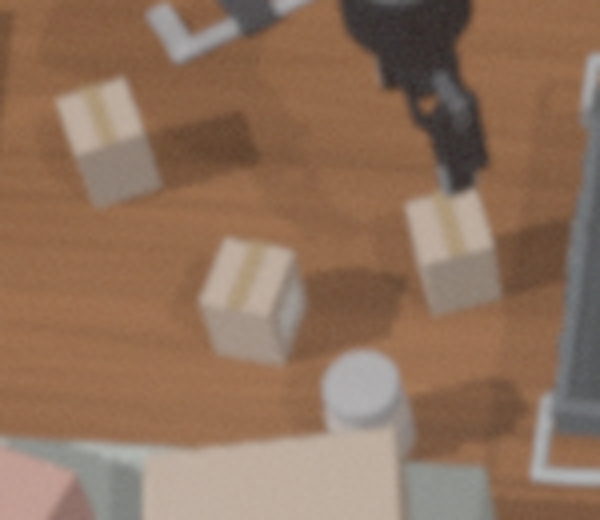

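View pics/m_t.png

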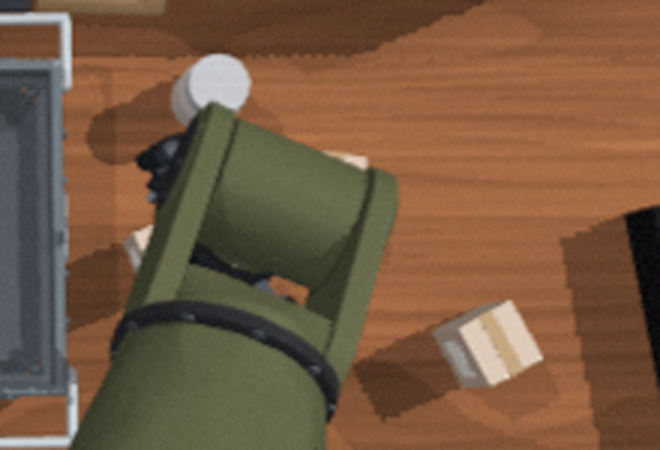

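```bash
python3 - <<'E'
from h import *
im=cams.get_image("scene")
f=lambda X:(w2p(im,X)-[130,180])*4
print(f([.562,-.2,.062]),f([.5626,-.2024,.1386]),f([.5626+.038,-.2024+.024,.125]))
for q in [[(405,203),(482,192),(496,250),(417,264)],[(232,238),(300,250),(275,315),(203,300)],[(58,100),(122,78),(147,140),(78,155)]]:
    print(np.array([p2w(im,130+a/4,180+b/4,.062)[:2] for a,b in q]).round(3).tolist(),np.mean([p2w(im,130+a/4,180+b/4,.062)[:2] for a,b in q],0).round(4))
E
```

```text
[444.45564612 218.75775548] [428.14282123 147.1028576 ] [460.64622962 212.49792964]
[[0.551, -0.227], [0.539, -0.179], [0.584, -0.164], [0.598, -0.212]] [ 0.5681 -0.1956]
[[0.586, -0.332], [0.593, -0.288], [0.642, -0.295], [0.634, -0.341]] [ 0.614  -0.3141]
[[0.484, -0.468], [0.463, -0.43], [0.513, -0.403], [0.528, -0.445]] [ 0.4972 -0.4366]
```

Request:
{"name": "servo_tool", "arguments": {"moves": [[[0.006, 0.011, 0], [0, 0, -0.062], -1], [[0.006, 0.011, -0.07], [0, 0, -0.062], -1], [[0.006, 0.011, -0.15], [0, 0, -0.062], -1], [[0.006, 0.011, -0.23], [0, 0, -0.062], -1], [[0.006, 0.011, -0.3], [0, 0, -0.062], -1], [[0.006, 0.011, -0.3], [0, 0, -0.062], -1], [[0.006, 0.011, -0.3], [0, 0, -0.062], 1], [[0.006, 0.011, -0.3], [0, 0, -0.062], 1]], "newtons": 40}}

```text
time: 18.7
position: [0.5652, -0.1956, 0.0195]
eef_rot: [-1.757, -2.602, 0.0]
force: [-0.3, -0.2, 0.1]
opening: 0.0638
```

Request:
{"name": "servo_tool", "arguments": {"moves": [[[0, 0, 0], [0, 0, 0], 1], [[0, 0, 0], [0, 0, 0], 1], [[0, 0, 0], [0, 0, 0], 1], [[0, 0, 0], [0, 0, 0], 1], [[0, 0, 0.1], [0, 0, 0], 1], [[0, 0, 0.2], [0, 0, 0], 1], [[0, 0, 0.25], [0, 0, 0], 1], [[0, 0, 0.25], [0, 0, 0], 1]]}}

```text
time: 19.37
position: [0.5674, -0.1965, 0.1263]
eef_rot: [1.753, 2.598, 0.003]
force: [-0.0, -0.2, -0.1]
opening: 0.0497
```

Request:
{"name": "servo_tool", "arguments": {"moves": [[[0, 0, 0], [0, 0, 0], 1], [[0, 0, 0], [0, 0, 0], 1], [[0, 0, 0], [0, 0, 0], 1]]}}

```text
time: 19.62
position: [0.5673, -0.1964, 0.126]
eef_rot: [1.753, 2.598, 0.003]
force: [0.4, 0.7, -0.6]
opening: 0.0497
```

```bash
python3 - <<'E'
from h import *
st()
im=cams.get_image("scene"); crop(im,130,180,330,310,"pics/n_s.png",4)
st();cams.get_image("scene");st();cams.get_image("scene");st()
E
```

```text
t 19.62 pos [ 0.5673 -0.1964  0.126 ] yaxis [0.927 0.374 0.005] yaw 22.0 z [ 0.007 -0.003 -1.   ] F [ 0.43  0.73 -0.64] T [-0.02  0.    0.03] op 0.0497 j [-0.39  0.51  1.49  0.    1.14 -0.78]
t 19.67 pos [ 0.5671 -0.1963  0.1256] yaxis [0.927 0.374 0.005] yaw 22.0 z [ 0.006 -0.002 -1.   ] F [ 0.71 -0.28 -0.98] T [ 0.01  0.02 -0.01] op 0.0497 j [-0.39  0.51  1.49  0.    1.14 -0.78]
t 19.72 pos [ 0.5671 -0.1963  0.1254] yaxis [0.927 0.374 0.005] yaw 22.0 z [ 0.006 -0.002 -1.   ] F [ 1.17  0.35 -0.54] T [-0.   -0.01  0.06] op 0.0495 j [-0.39  0.51  1.49  0.    1.14 -0.78]
t 19.77 pos [ 0.5671 -0.1963  0.1254] yaxis [0.927 0.374 0.005] yaw 22.0 z [ 0.006 -0.002 -1.   ] F [-0.12  0.13 -1.53] T [-0.01  0.09 -0.02] op 0.0494 j [-0.39  0.51  1.49  0.    1.14 -0.78]
```

View pics/n_s.png

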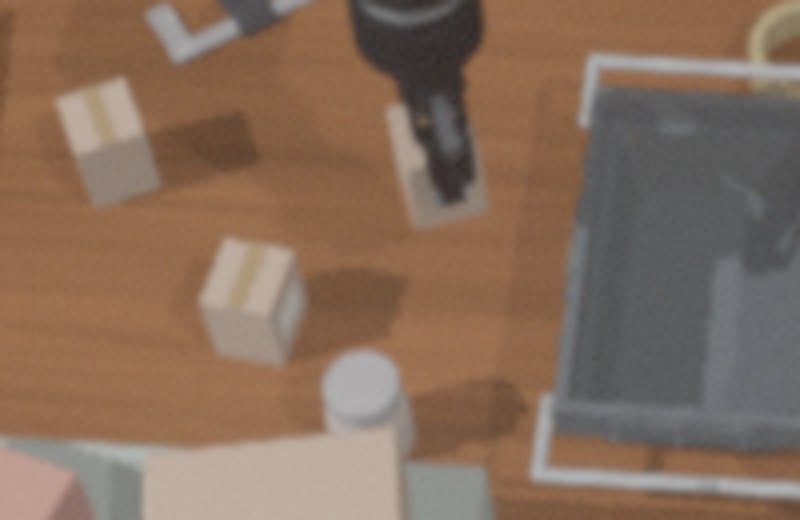

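```bash
python3 - <<'E'
from h import *
im=cams.get_image("top"); crop(im,270,130,430,310,"pics/o_t.png",4)
E
```

```text
(no output)
```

View pics/o_t.png

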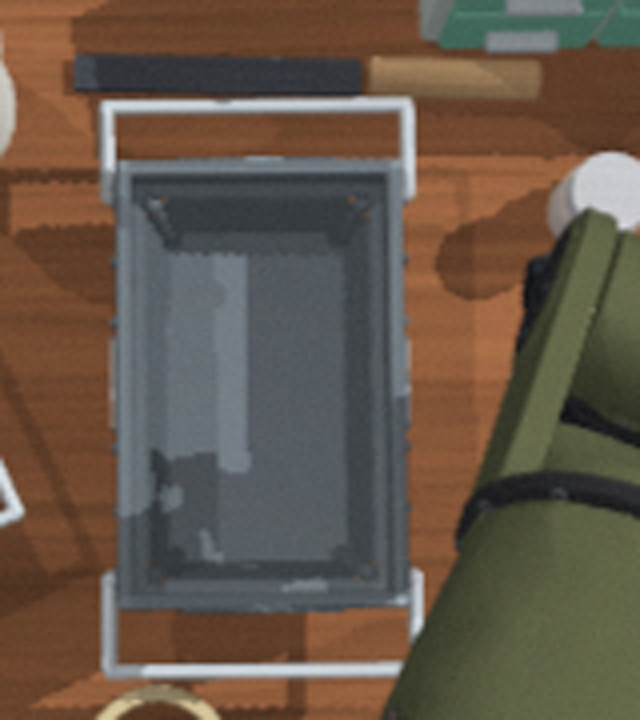

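```bash
python3 - <<'E'
from h import *
im=cams.get_image("top")
g=lambda x,y,z:p2w(im,270+x/4,130+y/4,z)[:2]
A=[g(107,105,.062),g(410,105,.062)];B=[g(108,671,.062),g(415,671,.062)]
a=np.mean(A,0);b=np.mean(B,0);print(a,b,(a+b)/2,np.linalg.norm(a-b),np.degrees(np.arctan2(*(a-b)[::-1])))
C=[g(117,163,.08),g(403,163,.08),g(409,605,.08),g(120,605,.08)];print(np.mean(C,0),np.array(C).round(3).tolist())
E
```

```text
[ 0.74224502 -0.03777689] [ 0.42368473 -0.03549551] [ 0.58296487 -0.0366362 ] 0.31856845353541524 -0.41031867620219203
[ 0.58254808 -0.0372009 ] [[0.706, 0.042], [0.704, -0.117], [0.459, -0.116], [0.461, 0.042]]
```

Request:
{"name": "servo_tool", "arguments": {"moves": [[[0, 0, 0.06], [0, 0, 0.04], 1], [[0.02, 0.1, 0.06], [0, 0, 0.08], 1], [[0.04, 0.2, 0.06], [0, 0, 0.12], 1], [[0.04, 0.3, 0.06], [0, 0, 0.16], 1], [[0.04, 0.398, 0.06], [0, 0, 0.2], 1], [[0.04, 0.398, 0.06], [0, 0, 0.24], 1], [[0.04, 0.398, 0.06], [0, 0, 0.28], 1], [[0.04, 0.398, 0.06], [0, 0, 0.32], 1]]}}

```text
time: 20.53
position: [0.5832, -0.0363, 0.1493]
eef_rot: [0.281, 3.125, 0.007]
force: [-0.4, -0.8, -1.0]
opening: 0.0494
```

Request:
{"name": "servo_tool", "arguments": {"moves": [[[0, 0, 0], [0, 0, 0.04], 1], [[0, 0, 0], [0, 0, 0.06], 1], [[0, 0, 0], [0, 0, 0.06], 1]]}}

```text
time: 20.78
position: [0.5831, -0.0362, 0.1489]
eef_rot: [-0.019, 3.138, 0.008]
force: [-0.7, 0.5, -0.9]
opening: 0.0495
```

```bash
python3 - <<'E'
from h import *
st()
im=cams.get_image("scene"); crop(im,220,150,400,310,"pics/p_s.png",4)
E
```

```text
t 20.78 pos [ 0.5831 -0.0362  0.1489] yaxis [-0.012  1.     0.005] yaw 90.7 z [ 0.003  0.005 -1.   ] F [-0.69  0.55 -0.9 ] T [-0.01  0.04 -0.05] op 0.0495 j [-0.13  0.45  1.51  0.01  1.17 -1.71]
```

View pics/p_s.png

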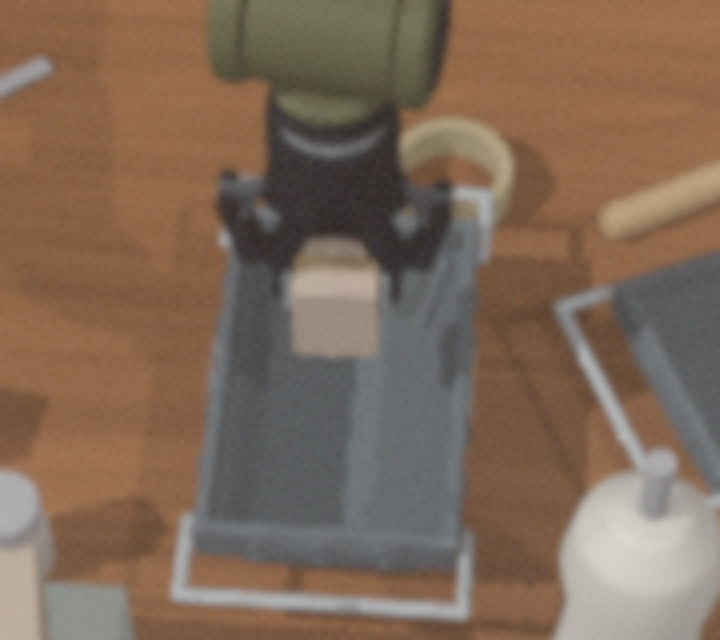

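Request:
{"name": "servo_tool", "arguments": {"moves": [[[0, 0, -0.08], [0, 0, 0], 1], [[0, 0, -0.16], [0, 0, 0], 1], [[0, 0, -0.23], [0, 0, 0], 1], [[0, 0, -0.28], [0, 0, 0], 1], [[0, 0, -0.305], [0, 0, 0], 1], [[0, 0, -0.312], [0, 0, 0], 1], [[0, 0, -0.316], [0, 0, 0], 1], [[0, 0, -0.316], [0, 0, 0], 1]]}}

```text
time: 21.5
position: [0.5835, -0.0362, 0.0249]
eef_rot: [-0.008, 3.137, 0.007]
force: [-9.6, 2.5, 19.9]
opening: 0.0495
```

Request:
{"name": "servo_tool", "arguments": {"moves": [[[0, 0, 0.004], [0, 0, 0], 0], [[0, 0, 0.004], [0, 0, 0], -0.4], [[0, 0, 0.004], [0, 0, 0], -0.4], [[0, 0, 0.06], [0, 0, 0], -0.4], [[0, 0, 0.15], [0, 0, 0], -0.4], [[0, 0, 0.25], [0, 0, 0], -0.4], [[0, 0, 0.35], [0, 0, 0], -0.8], [[0, 0, 0.35], [0, 0, 0], -1]]}}

```text
time: 22.17
position: [0.5862, -0.0365, 0.173]
eef_rot: [-0.007, 3.126, 0.005]
force: [0.4, 0.1, 0.1]
opening: 0.0814
```

```bash
python3 - <<'E'
from h import *
st()
im=cams.get_image("scene"); crop(im,130,150,330,310,"pics/q_s.png",4)
E
```

```text
t 22.17 pos [ 0.5862 -0.0365  0.173 ] yaxis [-0.004  1.     0.003] yaw 90.2 z [ 0.016  0.003 -1.   ] F [0.39 0.11 0.15] T [ 0.04 -0.01  0.01] op 0.0814 j [-0.13  0.43  1.49  0.01  1.21 -1.7 ]
```

View pics/q_s.png

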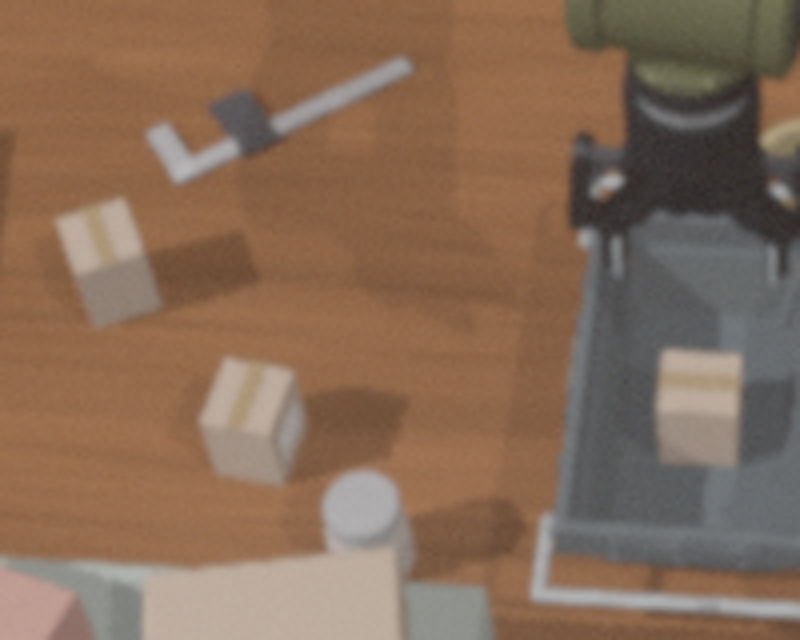

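Request:
{"name": "servo_tool", "arguments": {"moves": [[[0.067, -0.1, 0], [0, -0.005, -0.045], -1], [[0.067, -0.3, 0], [0, -0.005, -0.045], -1], [[0.067, -0.5, 0], [0, -0.005, -0.045], -1], [[0.067, -0.704, 0], [0, -0.005, -0.045], -1], [[0.067, -0.704, 0], [0, -0.005, -0.045], -1], [[0.067, -0.704, 0], [0, -0.005, -0.045], -1], [[0.067, -0.704, -0.08], [0, -0.005, -0.045], -1], [[0.067, -0.704, -0.13], [0, -0.005, -0.045], -1]]}}

```text
time: 22.88
position: [0.611, -0.3234, 0.1158]
eef_rot: [0.221, 3.105, 0.002]
force: [-1.7, -0.1, -1.1]
opening: 0.0855
```

```bash
python3 - <<'E'
from h import *
st()
im=cams.get_image("scene"); crop(im,130,150,330,310,"pics/r_s.png",4)
E
```

```text
t 22.88 pos [ 0.611  -0.3234  0.1158] yaxis [0.142 0.99  0.003] yaw 81.9 z [ 0.029 -0.001 -1.   ] F [-1.67 -0.1  -1.14] T [ 0.01  0.03 -0.01] op 0.0855 j [-0.54  0.7   1.2   0.02  1.21 -1.98]
```

View pics/r_s.png

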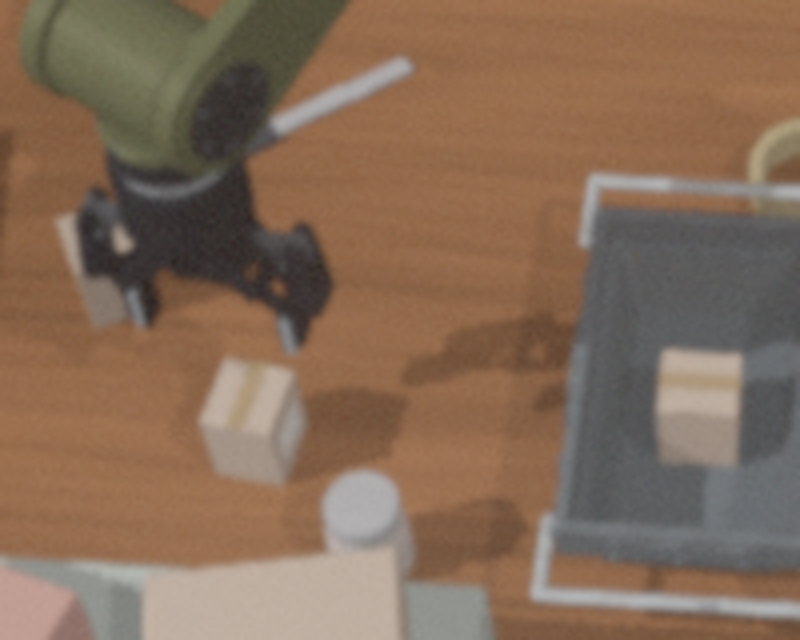

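Request:
{"name": "servo_tool", "arguments": {"moves": [[[0.007, 0.018, 0], [0, 0.009, 0], -1], [[0.007, 0.018, -0.06], [0, 0.009, 0], -1], [[0.007, 0.018, -0.14], [0, 0.009, 0], -1], [[0.007, 0.018, -0.22], [0, 0.009, 0], -1], [[0.007, 0.018, -0.243], [0, 0.009, 0], -1], [[0.007, 0.018, -0.243], [0, 0.009, 0], -1], [[0.007, 0.018, -0.243], [0, 0.009, 0], 1], [[0.007, 0.018, -0.243], [0, 0.009, 0], 1]]}}

```text
time: 23.6
position: [0.6127, -0.3141, 0.0137]
eef_rot: [-0.222, -3.128, -0.005]
force: [-0.4, 0.1, -0.7]
opening: 0.0641
```

Request:
{"name": "servo_tool", "arguments": {"moves": [[[0, 0, 0], [0, 0, 0], 1], [[0, 0, 0], [0, 0, 0], 1], [[0, 0, 0], [0, 0, 0], 1], [[0, 0, 0], [0, 0, 0], 1], [[0, 0, 0.1], [0, 0, 0], 1], [[0, 0, 0.2], [0, 0, 0], 1], [[0, 0, 0.32], [0, 0, 0], 1], [[0, 0, 0.32], [0, 0, 0], 1]]}}

```text
time: 24.27
position: [0.615, -0.3153, 0.1515]
eef_rot: [0.222, 3.128, -0.004]
force: [1.3, -0.0, 1.3]
opening: 0.0455
```

Request:
{"name": "servo_tool", "arguments": {"moves": [[[0, 0, 0], [0, 0, 0], 1], [[0, 0, 0], [0, 0, 0], 1], [[0, 0, 0], [0, 0, 0], 1]]}}

```text
time: 24.52
position: [0.6148, -0.3153, 0.1511]
eef_rot: [0.223, 3.128, -0.004]
force: [0.4, 0.6, -1.3]
opening: 0.0454
```

```bash
python3 - <<'E'
from h import *
st()
im=cams.get_image("scene"); crop(im,130,150,330,310,"pics/s_s.png",4)
st();cams.get_image("scene");st();cams.get_image("scene");st()
E
```

```text
t 24.52 pos [ 0.6148 -0.3153  0.1511] yaxis [ 0.142  0.99  -0.002] yaw 81.9 z [ 0.005 -0.003 -1.   ] F [ 0.4   0.59 -1.3 ] T [-0.01  0.02  0.03] op 0.0454 j [-0.53  0.68  1.15  0.    1.3  -1.96]
t 24.57 pos [ 0.6146 -0.3151  0.1502] yaxis [ 0.142  0.99  -0.001] yaw 81.9 z [ 0.004 -0.002 -1.   ] F [-0.16 -0.46 -0.52] T [-0.   -0.02 -0.02] op 0.0455 j [-0.53  0.68  1.15  0.    1.3  -1.96]
t 24.62 pos [ 0.6145 -0.3151  0.1498] yaxis [ 0.141  0.99  -0.001] yaw 81.9 z [ 0.003 -0.002 -1.   ] F [ 0.82 -0.14 -0.69] T [-0.04 -0.02 -0.01] op 0.0459 j [-0.53  0.68  1.15  0.    1.3  -1.96]
t 24.67 pos [ 0.6146 -0.3151  0.1498] yaxis [ 0.142  0.99  -0.001] yaw 81.9 z [ 0.003 -0.002 -1.   ] F [-0.66 -0.34 -0.94] T [-0.04 -0.02 -0.05] op 0.0453 j [-0.53  0.68  1.15  0.    1.3  -1.96]
```

View pics/s_s.png

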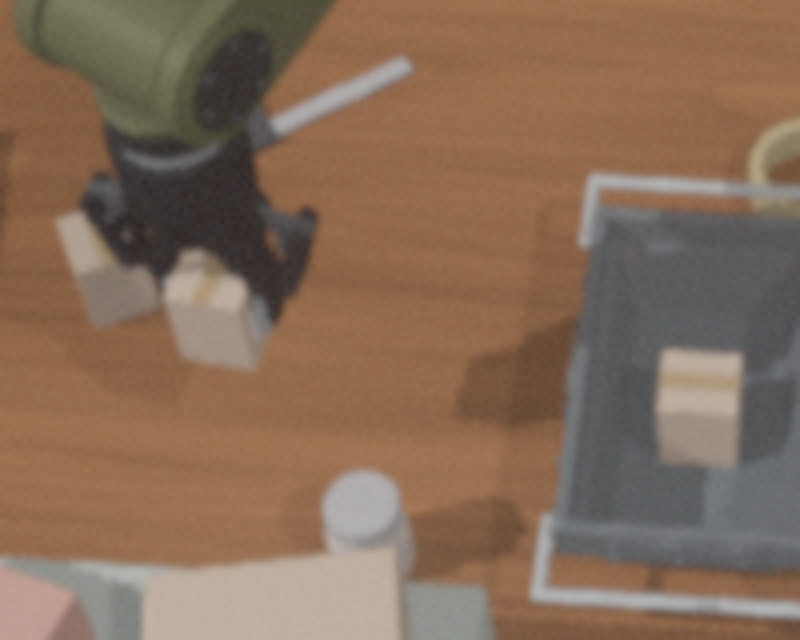

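Request:
{"name": "servo_tool", "arguments": {"moves": [[[-0.03, 0.1, 0], [0, 0, 0.02], 1], [[-0.06, 0.2, 0], [0, 0, 0.04], 1], [[-0.1, 0.3, 0], [0, 0, 0.045], 1], [[-0.13, 0.4, 0], [0, 0, 0.045], 1], [[-0.17, 0.5, 0], [0, 0, 0.045], 1], [[-0.2, 0.6, 0], [0, 0, 0.045], 1], [[-0.229, 0.695, 0], [0, 0, 0.045], 1], [[-0.229, 0.695, 0], [0, 0, 0.045], 1]]}}

```text
time: 25.33
position: [0.5209, -0.0319, 0.1491]
eef_rot: [-0.005, 3.14, 0.0]
force: [0.3, -0.1, -1.2]
opening: 0.0456
```

Request:
{"name": "servo_tool", "arguments": {"moves": [[[0, 0, 0], [0, 0, 0], 1]]}}

```text
time: 25.42
position: [0.5204, -0.0305, 0.1488]
eef_rot: [-0.009, 3.141, 0.0]
force: [0.3, 0.1, -1.5]
opening: 0.0456
```

```bash
python3 -c "
from h import *
st()"
```

```text
t 25.42 pos [ 0.5204 -0.0305  0.1488] yaxis [-0.006  1.     0.   ] yaw 90.3 z [ 0.001  0.    -1.   ] F [ 0.29  0.09 -1.49] T [ 0.05  0.01 -0.04] op 0.0456 j [-0.13  0.32  1.7   0.    1.12 -1.71]
```

Request:
{"name": "servo_tool", "arguments": {"moves": [[[0.005, -0.016, -0.04], [0, 0, 0], 1], [[0.005, -0.016, -0.12], [0, 0, 0], 1], [[0.005, -0.016, -0.2], [0, 0, 0], 1], [[0.005, -0.016, -0.27], [0, 0, 0], 1], [[0.005, -0.016, -0.31], [0, 0, 0], 1], [[0.005, -0.016, -0.322], [0, 0, 0], 1], [[0.005, -0.016, -0.326], [0, 0, 0], 1], [[0.005, -0.016, -0.326], [0, 0, 0], 1]]}}

```text
time: 26.08
position: [0.522, -0.0377, 0.0186]
eef_rot: [0.008, -3.14, -0.0]
force: [-8.3, 1.0, 14.7]
opening: 0.0456
```

Contact. Release and rise.

Request:
{"name": "servo_tool", "arguments": {"moves": [[[0, 0, 0.003], [0, 0, 0], 0], [[0, 0, 0.003], [0, 0, 0], -0.4], [[0, 0, 0.003], [0, 0, 0], -0.4], [[0, 0, 0.06], [0, 0, 0], -0.4], [[0, 0, 0.15], [0, 0, 0], -0.4], [[0, 0, 0.25], [0, 0, 0], -0.4], [[0, 0, 0.35], [0, 0, 0], -0.8], [[0, 0, 0.36], [0, 0, 0], -1]]}}

```text
time: 26.75
position: [0.5244, -0.0382, 0.1693]
eef_rot: [-0.008, 3.133, -0.002]
force: [2.3, -0.7, 0.9]
opening: 0.0815
```

```bash
python3 - <<'E'
from h import *
st()
im=cams.get_image("scene"); crop(im,130,150,330,310,"pics/t_s.png",4)
im=cams.get_image("top"); crop(im,280,150,560,320,"pics/t_t.png",2)
E
```

```text
t 26.75 pos [ 0.5244 -0.0382  0.1693] yaxis [-0.005  1.    -0.001] yaw 90.3 z [ 0.008 -0.001 -1.   ] F [ 2.34 -0.69  0.94] T [-0.01 -0.07  0.01] op 0.0815 j [-0.14  0.3   1.67  0.    1.16 -1.72]
```

View pics/t_s.png

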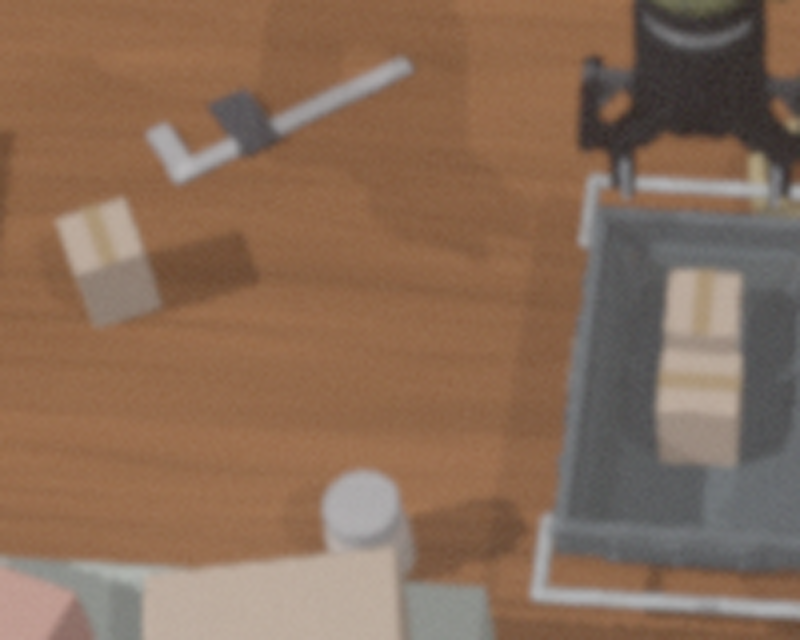

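View pics/t_t.png

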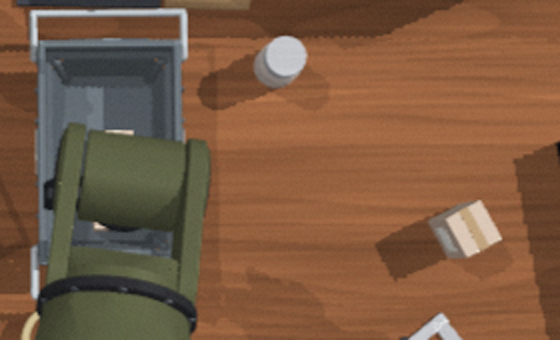

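Request:
{"name": "servo_tool", "arguments": {"moves": [[[-0.073, -1.0, 0], [0, 0, -0.346], -1], [[-0.073, -1.0, 0], [0, 0, -0.346], -1], [[-0.073, -1.0, 0], [0, 0, -0.346], -1], [[-0.073, -1.0, 0], [0, 0, -0.346], -1], [[-0.073, -1.0, 0], [0, 0, -0.346], -1], [[-0.073, -1.0, 0], [0, 0, -0.346], -1], [[-0.073, -1.0, 0], [0, 0, -0.346], -1], [[-0.073, -1.0, 0], [0, 0, -0.346], -1]]}}

```text
time: 27.52
position: [0.4972, -0.372, 0.1612]
eef_rot: [-1.507, -2.754, 0.001]
force: [0.1, 1.0, 0.0]
opening: 0.0854
```

```bash
python3 -c "
from h import *
st()"
```

```text
t 27.52 pos [ 0.4972 -0.372   0.1612] yaxis [ 0.842  0.539 -0.001] yaw 32.6 z [-0.002  0.    -1.   ] F [0.06 1.02 0.04] T [ 0.03  0.01 -0.  ] op 0.0854 j [-0.7   0.52  1.38 -0.    1.24 -1.27]
```

Request:
{"name": "servo_tool", "arguments": {"moves": [[[-0.004, -0.167, 0], [0, 0, -0.025], -1], [[-0.004, -0.167, 0], [0, 0, -0.025], -1], [[-0.004, -0.167, -0.06], [0, 0, -0.025], -1], [[-0.004, -0.167, -0.1], [0, 0, -0.025], -1], [[-0.004, -0.167, -0.1], [0, 0, -0.025], -1]]}}

```text
time: 27.93
position: [0.4935, -0.4378, 0.1146]
eef_rot: [-1.611, -2.685, -0.003]
force: [0.2, 1.0, -1.4]
opening: 0.0855
```

```bash
python3 - <<'E'
from h import *
s=st()
im=cams.get_image("scene"); crop(im,110,150,260,290,"pics/u_s.png",4)
print((w2p(im,s["position"]+[0,0,-.04])-[110,150])*4,(w2p(im,[.495,-.439,.062])-[110,150])*4)
E
```

```text
t 27.93 pos [ 0.4935 -0.4378  0.1146] yaxis [ 0.882  0.47  -0.004] yaw 28.1 z [-0.008  0.007 -1.   ] F [ 0.15  0.98 -1.37] T [0.06 0.03 0.03] op 0.0855 j [-0.78  0.65  1.28 -0.    1.22 -1.27]
[176.43366113 221.63989491] [178.33304509 235.09938911]
```

View pics/u_s.png

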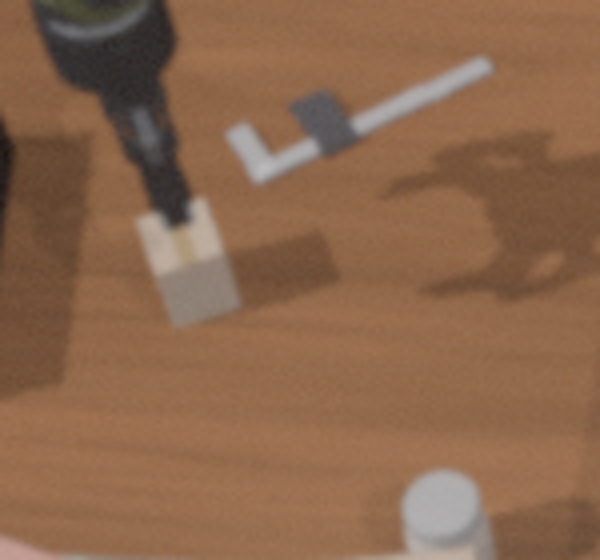

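Request:
{"name": "servo_tool", "arguments": {"moves": [[[0.004, -0.001, -0.06], [0, 0, 0], -1], [[0.004, -0.001, -0.13], [0, 0, 0], -1], [[0.004, -0.001, -0.2], [0, 0, 0], -1], [[0.004, -0.001, -0.24], [0, 0, 0], -1], [[0.004, -0.001, -0.24], [0, 0, 0], -1], [[0.004, -0.001, -0.24], [0, 0, 0], 1], [[0.004, -0.001, -0.24], [0, 0, 0], 1], [[0.004, -0.001, -0.24], [0, 0, 0], 1]], "newtons": 60}}

```text
time: 28.65
position: [0.4966, -0.4392, 0.0235]
eef_rot: [-1.613, -2.69, -0.0]
force: [-3.7, -3.4, 3.8]
opening: 0.0515
```

Request:
{"name": "servo_tool", "arguments": {"moves": [[[0, 0, 0], [0, 0, 0], 1], [[0, 0, 0], [0, 0, 0], 1], [[0, 0, 0], [0, 0, 0], 1], [[0, 0, 0.1], [0, 0, 0], 1], [[0, 0, 0.2], [0, 0, 0], 1], [[0, 0, 0.32], [0, 0, 0], 1], [[0, 0, 0.34], [0, 0, 0], 1], [[0, 0, 0.34], [0, 0, 0], 1]]}}

```text
time: 29.32
position: [0.4977, -0.4402, 0.1644]
eef_rot: [1.614, 2.693, -0.003]
force: [-0.2, -0.2, -3.8]
opening: 0.0495
```

Request:
{"name": "servo_tool", "arguments": {"moves": [[[0, 0, 0], [0, 0, 0], 1], [[0, 0, 0], [0, 0, 0], 1]]}}

```text
time: 29.48
position: [0.4974, -0.4398, 0.1629]
eef_rot: [1.615, 2.694, -0.002]
force: [0.1, 0.3, -3.5]
opening: 0.0496
```

```bash
python3 - <<'E'
from h import *
st()
im=cams.get_image("scene"); crop(im,110,150,260,290,"pics/v_s.png",4)
im=cams.get_image("top"); crop(im,100,170,300,330,"pics/v_t.png",4)
st()
E
```

```text
t 29.48 pos [ 0.4974 -0.4398  0.1629] yaxis [ 0.882  0.471 -0.001] yaw 28.1 z [-0.    -0.001 -1.   ] F [ 0.08  0.25 -3.53] T [-0.   -0.04  0.01] op 0.0496 j [-0.78  0.61  1.24 -0.    1.29 -1.27]
t 29.58 pos [ 0.4973 -0.4397  0.1623] yaxis [ 0.882  0.471 -0.001] yaw 28.1 z [-0.001 -0.    -1.   ] F [-0.07  0.07 -4.64] T [-0.03  0.02 -0.02] op 0.0497 j [-0.78  0.61  1.24 -0.    1.3  -1.27]
```

View pics/v_s.png

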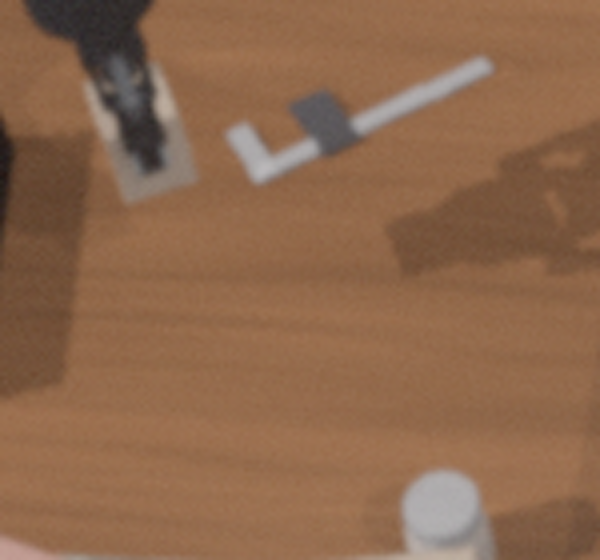

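View pics/v_t.png

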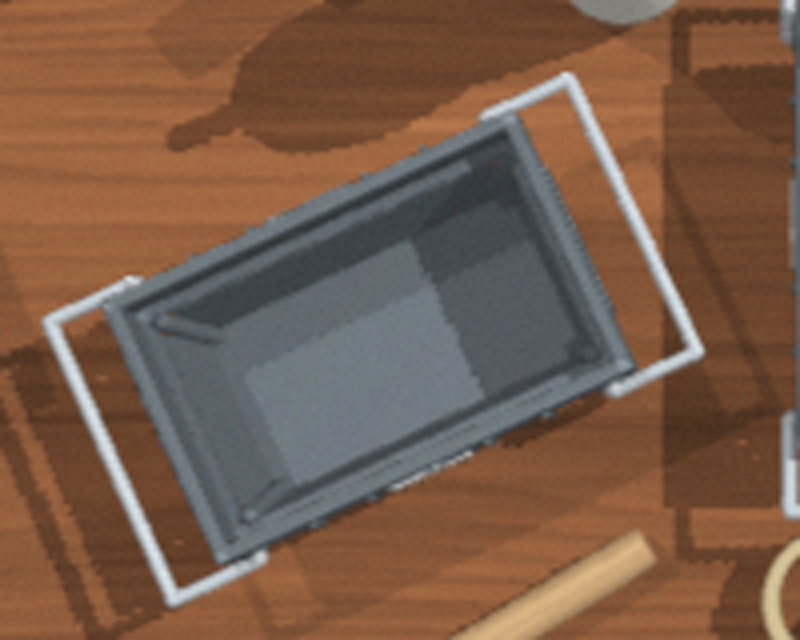

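```bash
python3 - <<'E'
from h import *
im=cams.get_image("top")
g=lambda x,y,z:p2w(im,100+x/4,170+y/4,z)[:2]
b=np.mean([g(49,322,.062),g(173,602,.062)],0);a=np.mean([g(570,77,.062),g(698,352,.062)],0)
d=a-b;print(a,b,(a+b)/2,np.linalg.norm(d),np.degrees(np.arctan2(d[1],d[0])))
C=[g(105,303,.08),g(517,115,.08),g(636,370,.08),g(222,560,.08)];print(np.mean(C,0),np.array(C).round(3).tolist())
E
```

```text
[0.59077943 0.13472085] [0.4557016  0.42382555] [0.52324051 0.2792732 ] 0.31910428909113475 -64.95669930243075
[0.52266149 0.27692076] [[0.542, 0.422], [0.644, 0.197], [0.503, 0.132], [0.402, 0.356]]
```

Request:
{"name": "servo_tool", "arguments": {"moves": [[[0.006, 0.1, 0], [0, 0, -0.017], 1], [[0.012, 0.2, 0], [0, 0, -0.017], 1], [[0.018, 0.3, 0], [0, 0, -0.017], 1], [[0.024, 0.4, 0], [0, 0, -0.017], 1], [[0.03, 0.5, 0], [0, 0, -0.017], 1], [[0.032, 0.6, 0], [0, 0, -0.017], 1], [[0.032, 0.7, 0], [0, 0, -0.017], 1], [[0.032, 0.8, 0], [0, 0, -0.017], 1]]}}

```text
time: 30.3
position: [0.5094, -0.1178, 0.1615]
eef_rot: [-1.686, -2.648, 0.002]
force: [1.1, 0.9, -3.6]
opening: 0.0492
```

Request:
{"name": "servo_tool", "arguments": {"moves": [[[0.01, 0.1, 0], [0, 0, 0], 1], [[0.02, 0.2, 0], [0, 0, 0], 1], [[0.03, 0.3, 0], [0, 0, 0], 1], [[0.034, 0.4, 0], [0, 0, 0], 1], [[0.034, 0.5, 0], [0, 0, 0], 1], [[0.034, 0.6, 0], [0, 0, 0], 1], [[0.034, 0.7, 0], [0, 0, 0], 1], [[0.034, 0.8, 0], [0, 0, 0], 1]]}}

```text
time: 30.97
position: [0.5223, 0.2041, 0.1606]
eef_rot: [-1.685, -2.648, 0.004]
force: [1.1, 0.2, -4.0]
opening: 0.0491
```

```bash
python3 -c "
from h import *
st()"
```

```text
t 30.97 pos [0.5223 0.2041 0.1606] yaxis [ 0.906  0.423 -0.004] yaw 25.0 z [-0.004 -0.    -1.   ] F [ 1.1   0.15 -3.96] T [-0.   -0.05 -0.02] op 0.0491 j [ 0.31  0.39  1.57  0.    1.18 -0.13]
```

Request:
{"name": "servo_tool", "arguments": {"moves": [[[0.002, 0.08, 0], [0, 0, 0], 1], [[0.002, 0.15, 0], [0, 0, 0], 1], [[0.002, 0.187, 0], [0, 0, 0], 1], [[0.002, 0.187, 0], [0, 0, 0], 1], [[0.002, 0.187, -0.06], [0, 0, 0], 1], [[0.002, 0.187, -0.14], [0, 0, 0], 1], [[0.002, 0.187, -0.22], [0, 0, 0], 1], [[0.002, 0.187, -0.28], [0, 0, 0], 1]]}}

```text
time: 31.63
position: [0.5222, 0.2774, 0.0455]
eef_rot: [-1.685, -2.646, 0.008]
force: [0.2, -0.2, -4.5]
opening: 0.0494
```

```bash
python3 - <<'E'
from h import *
st()
im=cams.get_image("scene"); crop(im,340,150,510,290,"pics/w_s.png",4)
E
```

```text
t 31.63 pos [0.5222 0.2774 0.0455] yaxis [ 0.906  0.423 -0.007] yaw 25.0 z [-0.007 -0.002 -1.   ] F [ 0.23 -0.18 -4.54] T [ 0.02 -0.03 -0.01] op 0.0494 j [ 0.43  0.6   1.55  0.    1.   -0.01]
```

View pics/w_s.png

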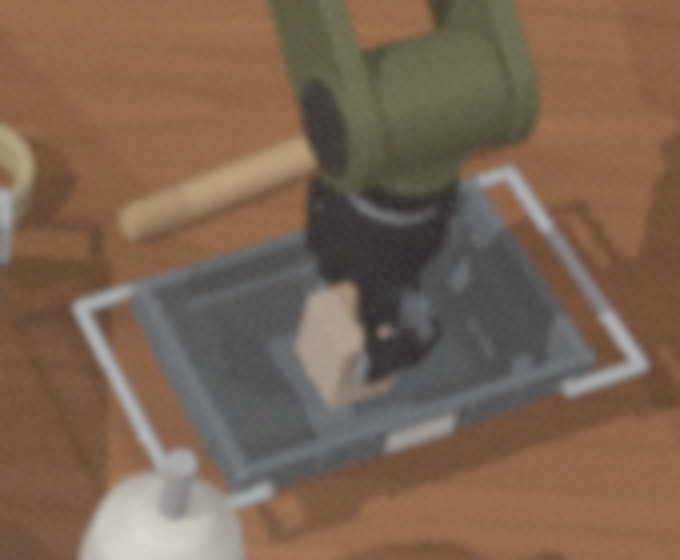

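Request:
{"name": "servo_tool", "arguments": {"moves": [[[0, 0, -0.03], [0, 0, 0], 1], [[0, 0, -0.042], [0, 0, 0], 1], [[0, 0, -0.05], [0, 0, 0], 1], [[0, 0, -0.05], [0, 0, 0], 1]]}}

```text
time: 32.02
position: [0.5208, 0.2756, 0.0265]
eef_rot: [-1.685, -2.643, 0.017]
force: [-30.0, -17.5, 55.7]
opening: 0.0495
```

Request:
{"name": "servo_tool", "arguments": {"moves": [[[0, 0, 0.012], [0, 0, 0], 0.2], [[0, 0, 0.012], [0, 0, 0], -0.4], [[0, 0, 0.012], [0, 0, 0], -0.4], [[0, 0, 0.06], [0, 0, 0], -0.4], [[0, 0, 0.15], [0, 0, 0], -0.4], [[0, 0, 0.25], [0, 0, 0], -0.4], [[0, 0, 0.35], [0, 0, 0], 0], [[0, 0, 0.4], [0, 0, 0], 0.4]]}}

```text
time: 32.68
position: [0.5218, 0.2758, 0.1912]
eef_rot: [-1.686, -2.645, 0.01]
force: [-0.4, 0.4, 0.2]
opening: 0.0367
```

Request:
{"name": "servo_tool", "arguments": {"moves": [[[-0.1, -0.4, 0.1], [0, 0, -0.2], 0.4], [[-0.1, -0.4, 0.1], [0, 0, -0.3], 0.4], [[-0.1, -0.4, 0.1], [0, 0, -0.4], 0.4], [[-0.1, -0.4, 0.1], [0, 0, -0.5], 0.4], [[-0.1, -0.4, 0.1], [0, 0, -0.5], 0.4], [[-0.1, -0.4, 0.1], [0, 0, -0.5], 0.4], [[-0.1, -0.4, 0.1], [0, 0, -0.5], 0.4], [[-0.1, -0.4, 0.1], [0, 0, -0.5], 0.4]], "newtons": 25}}

```text
time: 33.35
position: [0.482, 0.1153, 0.2311]
eef_rot: [-2.75, -1.502, 0.007]
force: [0.6, 0.7, 1.3]
opening: 0.0257
```

```bash
python3 - <<'E'
from h import *
st()
im=cams.get_image("scene"); crop(im,340,150,510,290,"pics/x_s.png",4)
im=cams.get_image("top"); crop(im,100,170,300,330,"pics/x_t.png",4)
E
```

```text
t 33.35 pos [0.482  0.1153 0.2311] yaxis [ 0.841 -0.541 -0.009] yaw -32.7 z [-0.008  0.005 -1.   ] F [0.58 0.7  1.31] T [ 0.03 -0.05  0.03] op 0.0257 j [0.16 0.18 1.67 0.01 1.3  0.73]
```

View pics/x_s.png

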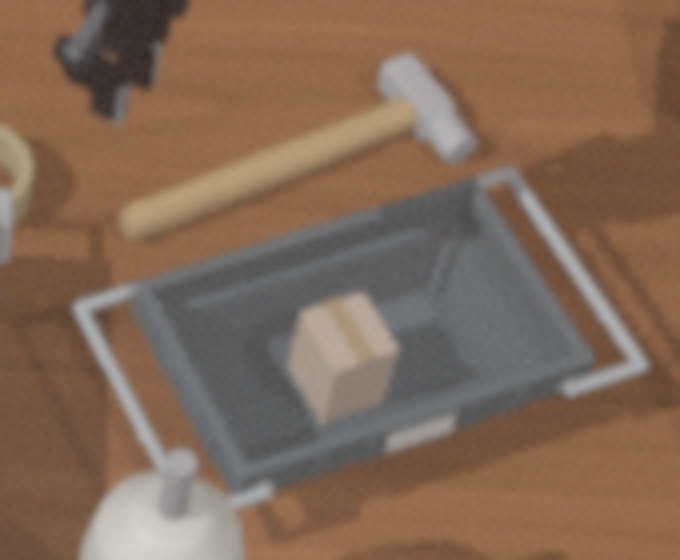

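View pics/x_t.png

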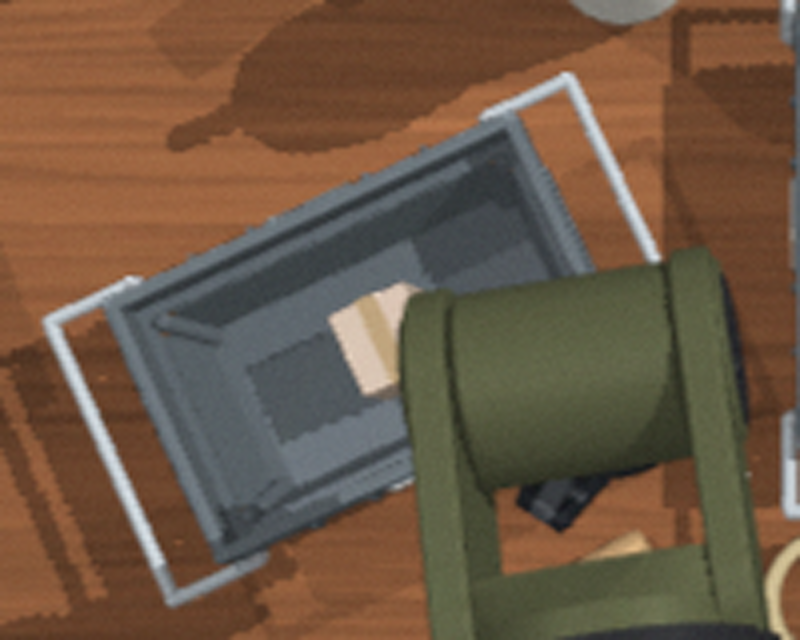

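Request:
{"name": "servo_tool", "arguments": {"moves": [[[0.1, 0.02, 0], [0, 0, -0.18], 0.4], [[0.2, 0.04, 0], [0, 0, -0.18], 0.4], [[0.273, 0.046, 0], [0, 0, -0.18], 0.4], [[0.273, 0.046, 0], [0, 0, -0.18], 0.4], [[0.273, 0.046, -0.08], [0, 0, -0.18], 0.4], [[0.273, 0.046, -0.16], [0, 0, -0.18], 0.4], [[0.273, 0.046, -0.25], [0, 0, -0.18], 0.4], [[0.273, 0.046, -0.28], [0, 0, -0.18], 0.4]]}}

```text
time: 34.12
position: [0.5891, 0.1336, 0.1136]
eef_rot: [-3.056, -0.688, 0.015]
force: [-0.9, 0.3, -1.0]
opening: 0.0256
```

```bash
python3 - <<'E'
from h import *
st()
im=cams.get_image("scene"); crop(im,320,150,490,290,"pics/y_s.png",4)
E
```

```text
t 34.12 pos [0.5891 0.1336 0.1136] yaxis [ 0.428 -0.904 -0.011] yaw -64.6 z [-0.011  0.007 -1.   ] F [-0.87  0.27 -1.02] T [-0.06  0.03 -0.  ] op 0.0256 j [0.16 0.54 1.47 0.01 1.14 1.28]
```

View pics/y_s.png

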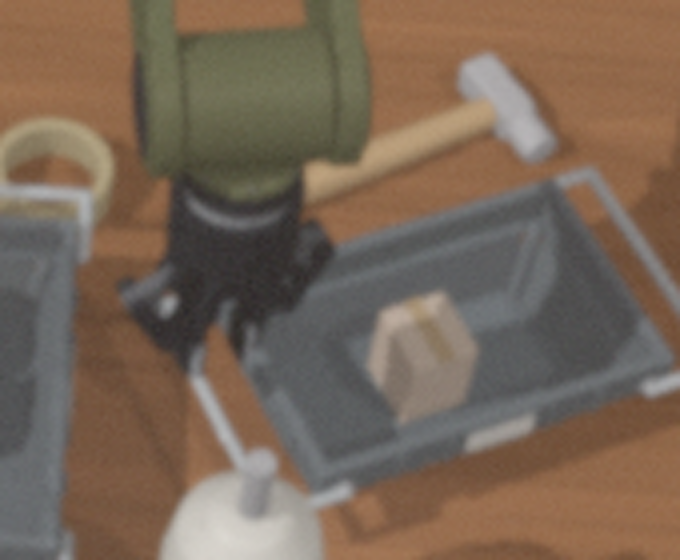

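Request:
{"name": "servo_tool", "arguments": {"moves": [[[0.003, -0.004, 0], [-0.002, -0.003, 0], 0.45], [[0.003, -0.004, -0.06], [-0.002, -0.003, 0], 0.45], [[0.003, -0.004, -0.12], [-0.002, -0.003, 0], 0.45], [[0.003, -0.004, -0.168], [-0.002, -0.003, 0], 0.45], [[0.003, -0.004, -0.168], [-0.002, -0.003, 0], 0.45], [[0.003, -0.004, -0.168], [-0.002, -0.003, 0], 1], [[0.003, -0.004, -0.168], [-0.002, -0.003, 0], 1], [[0.003, -0.004, -0.168], [-0.002, -0.003, 0], 1]], "newtons": 30}}

```text
time: 34.83
position: [0.5913, 0.1323, 0.0487]
eef_rot: [-3.064, -0.689, -0.001]
force: [0.5, 1.4, -0.9]
opening: 0.0064
```

Request:
{"name": "servo_tool", "arguments": {"moves": [[[0, 0, 0], [0, 0, 0], 1], [[0, 0, 0], [0, 0, 0], 1], [[0, 0, 0], [0, 0, 0], 1]]}}

```text
time: 35.08
position: [0.5918, 0.1324, 0.0495]
eef_rot: [-3.064, -0.689, -0.004]
force: [1.1, 1.5, -0.6]
opening: 0.0067
```

Bar gripped. Lift along the arc.

Request:
{"name": "servo_tool", "arguments": {"moves": [[[-0.003, 0.007, 0.044], [0, 0, 0], 1], [[-0.003, 0.007, 0.044], [0, 0, 0], 1], [[-0.013, 0.027, 0.08], [0, 0, 0], 1], [[-0.013, 0.027, 0.08], [0, 0, 0], 1], [[-0.03, 0.063, 0.112], [0, 0, 0], 1], [[-0.03, 0.063, 0.112], [0, 0, 0], 1], [[-0.042, 0.09, 0.122], [0, 0, 0], 1], [[-0.042, 0.09, 0.122], [0, 0, 0], 1]]}}

```text
time: 35.75
position: [0.575, 0.1692, 0.0988]
eef_rot: [-3.064, -0.691, -0.006]
force: [1.9, -3.4, 4.6]
opening: 0.0066
```

```bash
python3 - <<'E'
from h import *
st()
im=cams.get_image("scene"); crop(im,320,150,490,290,"pics/z_s.png",4)
E
```

```text
t 35.75 pos [0.575  0.1692 0.0988] yaxis [ 0.429 -0.903 -0.   ] yaw -64.6 z [ 0.003  0.002 -1.   ] F [ 1.88 -3.35  4.65] T [-0.6  -0.14  0.01] op 0.0066 j [0.22 0.54 1.51 0.   1.09 1.35]
```

View pics/z_s.png

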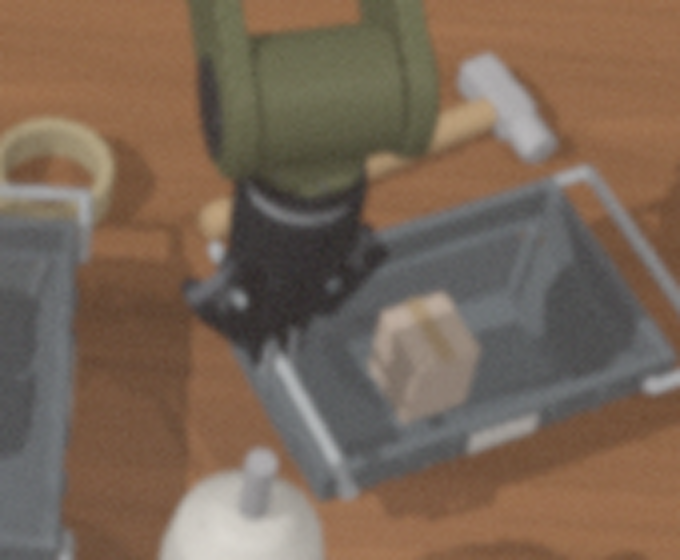

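Request:
{"name": "servo_tool", "arguments": {"moves": [[[0, 0, 0.003], [0, 0, 0], 0.6], [[0, 0, 0.006], [0, 0, 0], 0.6], [[-0.018, 0.038, 0.012], [0, 0, 0], 0.6], [[-0.036, 0.077, 0.012], [0, 0, 0], 0.6], [[-0.055, 0.117, 0.012], [0, 0, 0], 0.6], [[-0.055, 0.117, 0.012], [0, 0, 0], 0.6], [[-0.055, 0.117, 0.12], [0, 0, 0], 0.6], [[-0.055, 0.117, 0.25], [0, 0, 0], 0.6]]}}

```text
time: 36.47
position: [0.5524, 0.2147, 0.1856]
eef_rot: [-3.064, -0.691, 0.003]
force: [0.9, -0.3, -0.1]
opening: 0.0172
```

```bash
python3 - <<'E'
from h import *
st()
im=cams.get_image("scene"); crop(im,340,150,510,290,"pics/aa_s.png",4)
E
```

```text
t 36.47 pos [0.5524 0.2147 0.1856] yaxis [ 0.429 -0.903 -0.001] yaw -64.6 z [-0.002  0.    -1.   ] F [ 0.85 -0.35 -0.06] T [-0.   -0.08  0.01] op 0.0172 j [0.31 0.43 1.45 0.   1.26 1.44]
```

View pics/aa_s.png

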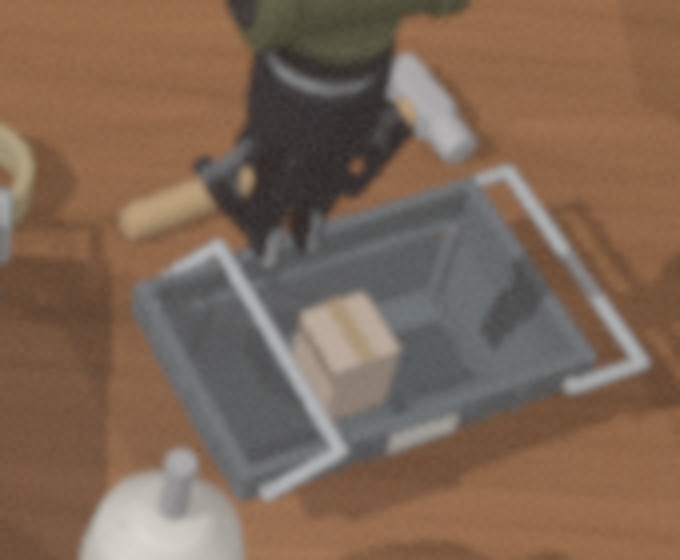

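Request:
{"name": "servo_tool", "arguments": {"moves": [[[-0.05, 0.1, 0.03], [0, 0, 0], 0.45], [[-0.1, 0.2, 0.03], [0, 0, 0], 0.45], [[-0.15, 0.3, 0.03], [0, 0, 0], 0.45], [[-0.2, 0.42, 0.03], [0, 0, 0], 0.45], [[-0.244, 0.525, 0.03], [0, 0, 0], 0.45], [[-0.244, 0.525, 0], [0, 0, 0], 0.45], [[-0.244, 0.525, -0.1], [0, 0, 0], 0.45], [[-0.244, 0.525, -0.17], [0, 0, 0], 0.45]]}}

```text
time: 37.18
position: [0.4572, 0.4265, 0.1261]
eef_rot: [-3.062, -0.694, -0.02]
force: [0.6, -0.3, -1.0]
opening: 0.0236
```

```bash
python3 - <<'E'
from h import *
st()
im=cams.get_image("scene"); crop(im,360,130,530,270,"pics/bb_s.png",4)
A=p2w(im,340+513/4,150+173/4,.062)[:2];B=p2w(im,340+645/4,150+365/4,.062)[:2];print((A+B)/2)
E
```

```text
t 37.18 pos [0.4572 0.4265 0.1261] yaxis [ 0.431 -0.902  0.001] yaw -64.5 z [ 0.012  0.005 -1.   ] F [ 0.57 -0.28 -1.02] T [-0.1  -0.02 -0.02] op 0.0236 j [ 0.69  0.56  1.41 -0.    1.16  1.82]
[0.45841481 0.42947433]
```

View pics/bb_s.png

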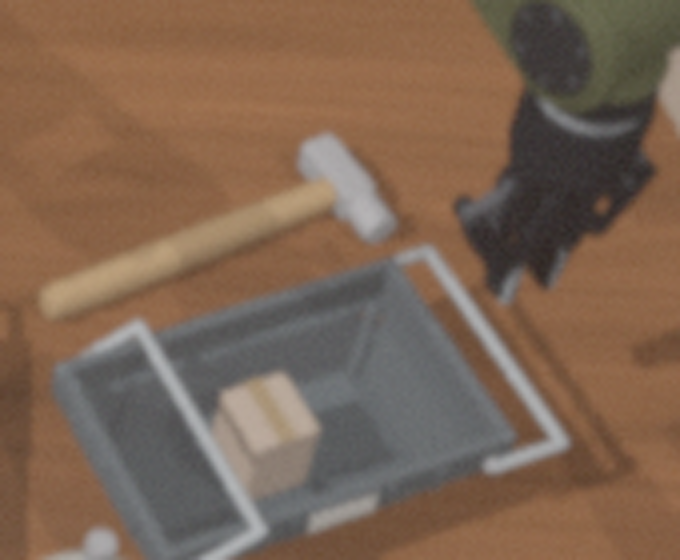

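```bash
python3 - <<'E'
from h import *
im=cams.get_image("scene")
f=lambda X:(w2p(im,X)-[360,130])*4
print(f([.4572,.4265,.062]),f([.4572,.4265,.126]),f([.4557,.4235,.062]))
A=p2w(im,360+430/4,130+253/4,.062)[:2];B=p2w(im,360+562/4,130+443/4,.062)[:2];print(A,B,(A+B)/2,np.linalg.norm(A-B))
E
```

```text
[492.37334593 344.49581033] [516.10853995 283.73276709] [487.58201333 342.42580626]
[0.38177446 0.39158416] [0.53376623 0.46358277] [0.45777034 0.42758347] 0.16818233340647396
```

Request:
{"name": "servo_tool", "arguments": {"moves": [[[0, 0, -0.05], [-0.001, 0.003, 0], 0.45], [[0, 0, -0.1], [-0.001, 0.003, 0], 0.45], [[0, 0, -0.15], [-0.001, 0.003, 0], 0.45], [[0, 0, -0.199], [-0.001, 0.003, 0], 0.45], [[0, 0, -0.199], [-0.001, 0.003, 0], 0.45], [[0, 0, -0.199], [-0.001, 0.003, 0], 1], [[0, 0, -0.199], [-0.001, 0.003, 0], 1], [[0, 0, -0.199], [-0.001, 0.003, 0], 1]]}}

```text
time: 37.95
position: [0.4575, 0.4244, 0.0458]
eef_rot: [3.063, 0.691, -0.003]
force: [0.4, -0.1, 0.4]
opening: 0.0068
```

Request:
{"name": "servo_tool", "arguments": {"moves": [[[0, 0, 0], [0, 0, 0], 1], [[0, 0, 0], [0, 0, 0], 1], [[0, 0, 0], [0, 0, 0], 1]]}}

```text
time: 38.2
position: [0.4579, 0.4246, 0.0466]
eef_rot: [3.064, 0.691, -0.001]
force: [1.4, 0.6, -0.2]
opening: 0.0067
```

Request:
{"name": "servo_tool", "arguments": {"moves": [[[0.003, -0.007, 0.044], [0, 0, 0], 1], [[0.003, -0.007, 0.044], [0, 0, 0], 1], [[0.013, -0.027, 0.08], [0, 0, 0], 1], [[0.013, -0.027, 0.08], [0, 0, 0], 1], [[0.03, -0.063, 0.112], [0, 0, 0], 1], [[0.03, -0.063, 0.112], [0, 0, 0], 1], [[0.042, -0.09, 0.122], [0, 0, 0], 1], [[0.042, -0.09, 0.122], [0, 0, 0], 1]]}}

```text
time: 38.87
position: [0.4755, 0.3881, 0.0959]
eef_rot: [3.064, 0.69, 0.001]
force: [-1.3, 2.3, 4.4]
opening: 0.0066
```

Request:
{"name": "servo_tool", "arguments": {"moves": [[[0, 0, 0.003], [0, 0, 0], 0.6], [[0, 0, 0.006], [0, 0, 0], 0.6], [[0.018, -0.038, 0.012], [0, 0, 0], 0.6], [[0.036, -0.077, 0.012], [0, 0, 0], 0.6], [[0.055, -0.117, 0.012], [0, 0, 0], 0.6], [[0.055, -0.117, 0.012], [0, 0, 0], 0.6], [[0.055, -0.117, 0.12], [0, 0, 0], 0.6], [[0.055, -0.117, 0.25], [0, 0, 0], 0.6]]}}

```text
time: 39.53
position: [0.4964, 0.341, 0.1829]
eef_rot: [3.063, 0.689, -0.007]
force: [0.8, 1.8, 0.5]
opening: 0.017
```

Request:
{"name": "servo_tool", "arguments": {"moves": [[[0.1, -0.2, 0.1], [0, 0, 0], 0.2], [[0.1, -0.4, 0.1], [0, 0, 0.05], 0.2], [[0.1, -0.6, 0.1], [0, 0, 0.1], 0.1], [[0.1, -0.6, 0.1], [0, 0, 0.15], 0.1], [[0.1, -0.6, 0.1], [0, 0, 0.2], 0.1], [[0.1, -0.6, 0.1], [0, 0, 0.25], 0.1], [[0.1, -0.6, 0.1], [0, 0, 0.25], 0.1], [[0.1, -0.6, 0.1], [0, 0, 0.25], 0.1]]}}

```text
time: 40.2
position: [0.5368, 0.0987, 0.2233]
eef_rot: [2.561, 1.812, -0.004]
force: [-0.1, -0.3, -0.0]
opening: 0.0387
```

```bash
python3 - <<'E'
from h import *
st()
im=cams.get_image("scene"); crop(im,340,150,510,290,"pics/cc_s.png",4)
im=cams.get_image("top"); crop(im,100,170,300,330,"pics/cc_t.png",4)
E
```

```text
t 40.20 pos [0.5368 0.0987 0.2233] yaxis [ 0.943 -0.333  0.002] yaw -19.4 z [ 0.    -0.005 -1.   ] F [-0.09 -0.3  -0.  ] T [ 0.01 -0.01  0.  ] op 0.0387 j [ 0.12  0.3   1.54 -0.01  1.3   0.46]
```

View pics/cc_s.png

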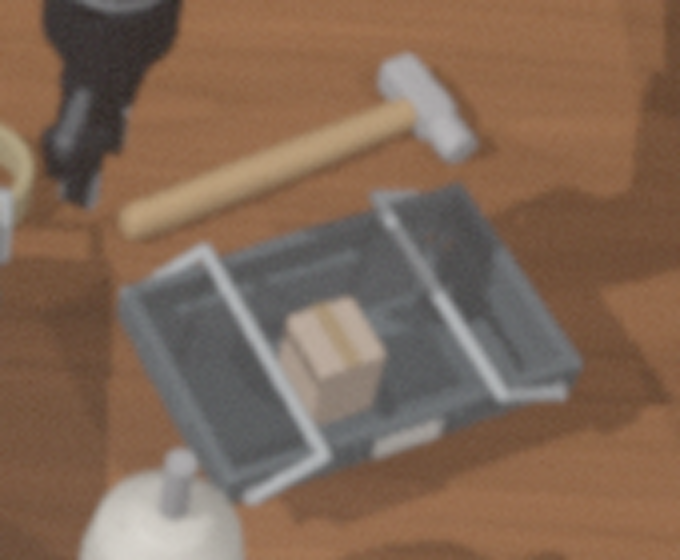

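View pics/cc_t.png

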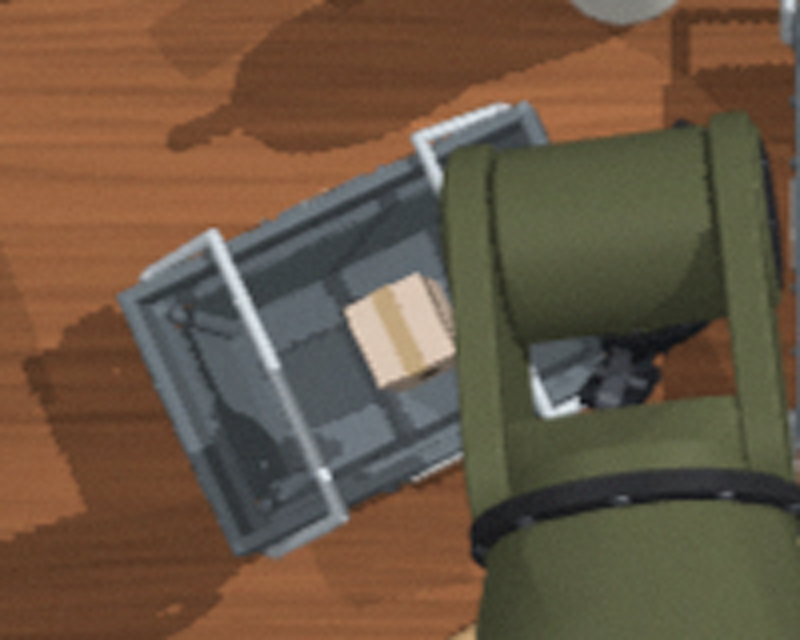

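Request:
{"name": "servo_tool", "arguments": {"moves": [[[0.108, -0.15, 0], [0, 0, 0.604], 0], [[0.108, -0.15, 0], [0, 0, 0.604], 0], [[0.108, -0.15, 0], [0, 0, 0.604], -0.2], [[0.108, -0.15, 0], [0, 0, 0.604], -0.2], [[0.108, -0.15, 0], [0, 0, 0.604], -0.2], [[0.108, -0.15, 0], [0, 0, 0.604], -0.2], [[0.108, -0.15, 0], [0, 0, 0.604], -0.2], [[0.108, -0.15, 0], [0, 0, 0.604], -0.2]]}}

```text
time: 40.97
position: [0.5797, 0.0422, 0.2225]
eef_rot: [1.385, 2.815, -0.002]
force: [0.6, 0.8, -0.5]
opening: 0.051
```

```bash
python3 - <<'E'
from h import *
st()
im=cams.get_image("top"); crop(im,100,170,300,330,"pics/dd_t.png",4)
E
```

```text
t 40.97 pos [0.5797 0.0422 0.2225] yaxis [0.792 0.61  0.001] yaw 37.6 z [ 0.003 -0.003 -1.   ] F [ 0.57  0.82 -0.5 ] T [-0.02  0.02  0.03] op 0.051 j [ 0.01  0.37  1.44 -0.    1.32 -0.65]
```

View pics/dd_t.png

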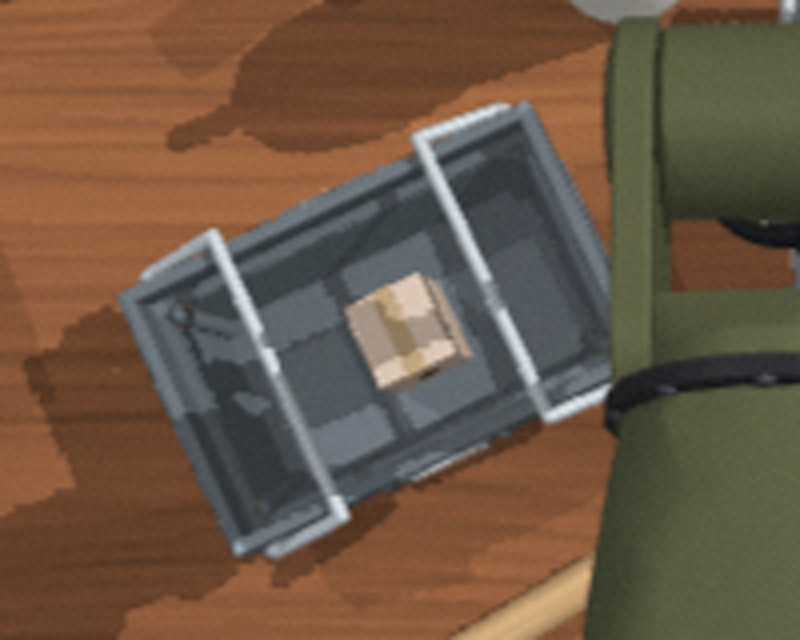

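```bash
python3 - <<'E'
from h import *
im=cams.get_image("top")
g=lambda x,y,z:p2w(im,100+x/4,170+y/4,z)[:2]
b=np.mean([g(212,235,.084),g(342,516,.084)],0);a=np.mean([g(420,138,.084),g(547,415,.084)],0)
d=a-b;print(a,b,(a+b)/2,np.linalg.norm(d),np.degrees(np.arctan2(d[1],d[0])))
A,B=g(212,235,.084),g(342,516,.084);print(np.linalg.norm(A-B),np.degrees(np.arctan2(*(A-B)[::-1])))
print(g(120,297,.08),g(523,105,.08),g(240,553,.08))
im=cams.get_image("scene")
g=lambda x,y,z:p2w(im,340+x/4,150+y/4,z)[:2]
b=np.mean([g(383,197,.084),g(502,395,.084)],0);a=np.mean([g(207,250,.084),g(325,455,.084)],0)
d=a-b;print(a,b,(a+b)/2,np.linalg.norm(d),np.degrees(np.arctan2(d[1],d[0])))
E
```

```text
[0.55484638 0.21480767] [0.50173552 0.32695016] [0.52829095 0.27087892] 0.12408343976376443 -64.65768945467283
0.17017650595344613 25.294433498498204
[0.54537719 0.41429536] [0.64981804 0.1939856 ] [0.40528749 0.34663338]
[0.55602797 0.21904826] [0.50365659 0.33302544] [0.52984228 0.27603685] 0.12543348549311778 -65.32169066758678
```

Request:
{"name": "servo_tool", "arguments": {"moves": [[[0.001, -0.009, 0], [0, 0, 0.291], -0.2], [[0.001, -0.009, 0], [0, 0, 0.291], -0.2], [[0.001, -0.009, 0], [0, 0, 0.291], -0.2], [[0.001, -0.009, 0], [0, 0, 0.291], -0.2], [[0.001, -0.009, 0], [0, 0, 0.291], -0.2], [[0.001, -0.009, 0], [0, 0, 0.291], -0.2], [[0.001, -0.009, -0.1], [0, 0, 0.291], -0.2], [[0.001, -0.009, -0.2], [0, 0, 0.291], -0.2]]}}

```text
time: 41.78
position: [0.5811, 0.0389, 0.1434]
eef_rot: [0.011, 3.132, 0.002]
force: [0.2, 0.3, -1.6]
opening: 0.0511
```

```bash
python3 - <<'E'
from h import *
st()
im=cams.get_image("scene"); crop(im,220,150,400,310,"pics/ee_s.png",4)
E
```

```text
t 41.78 pos [0.5811 0.0389 0.1434] yaxis [0.007 1.    0.001] yaw 89.6 z [ 0.009  0.001 -1.   ] F [ 0.24  0.31 -1.65] T [-0.02 -0.05 -0.  ] op 0.0511 j [ 0.    0.45  1.53  0.    1.15 -1.56]
```

View pics/ee_s.png

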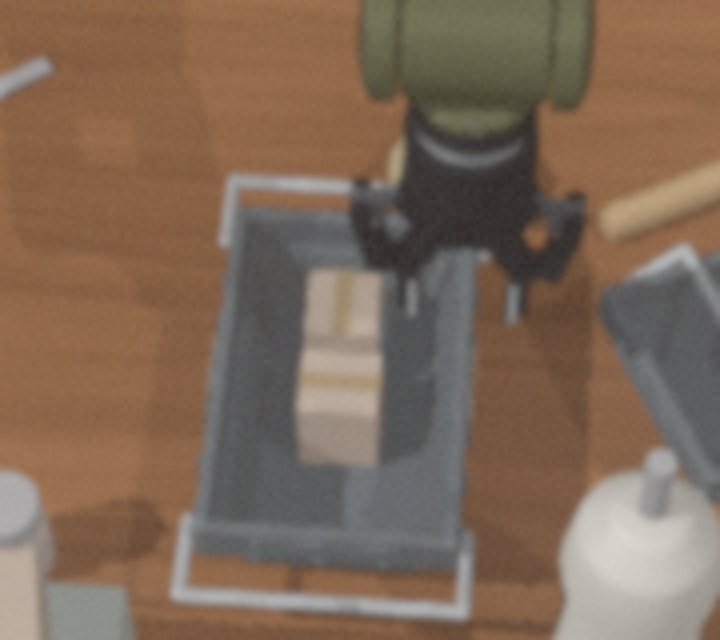

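Request:
{"name": "servo_tool", "arguments": {"moves": [[[0, 0, -0.07], [0, 0.003, 0], -0.2], [[0, 0, -0.14], [0, 0.003, 0], -0.2], [[0, 0, -0.2], [0, 0.003, 0], -0.2], [[0, 0, -0.225], [0, 0.003, 0], -0.2], [[0, 0, -0.225], [0, 0.003, 0], -0.2], [[0, 0, -0.225], [0, 0.003, 0], 0.5], [[0, 0, -0.225], [0, 0.003, 0], 1], [[0, 0, -0.225], [0, 0.003, 0], 1]], "newtons": 110}}

```text
time: 42.5
position: [0.5782, 0.0387, 0.0459]
eef_rot: [-0.015, -3.131, -0.001]
force: [-15.0, 7.6, 30.9]
opening: 0.0159
```

Request:
{"name": "servo_tool", "arguments": {"moves": [[[0, 0, 0], [0, 0, 0], 1], [[0, 0, 0], [0, 0, 0], 1], [[0, 0, 0], [0, 0, 0], 1], [[0, 0, 0], [0, 0, 0], 1], [[0, 0, 0.02], [0, 0, 0], 1], [[0, 0, 0.04], [0, 0, 0], 1], [[0, 0, 0.06], [0, 0, 0], 1], [[0, 0, 0.06], [0, 0, 0], 1]]}}

```text
time: 43.17
position: [0.5788, 0.039, 0.072]
eef_rot: [-0.016, -3.133, -0.002]
force: [-0.9, -0.3, -4.4]
opening: 0.0114
```

```bash
python3 - <<'E'
from h import *
st()
im=cams.get_image("scene"); crop(im,220,150,400,310,"pics/ff_s.png",4)
E
```

```text
t 43.17 pos [0.5788 0.039  0.072 ] yaxis [0.01  1.    0.001] yaw 89.4 z [-0.008  0.001 -1.   ] F [-0.89 -0.32 -4.41] T [ 0.34 -0.03 -0.02] op 0.0114 j [ 0.    0.54  1.57  0.    1.03 -1.56]
```

View pics/ff_s.png

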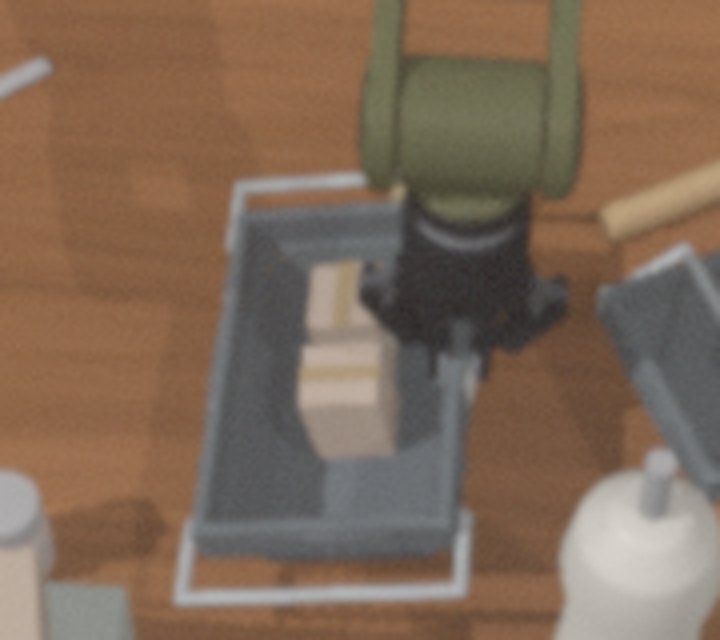

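Request:
{"name": "servo_tool", "arguments": {"moves": [[[0, 0, -0.02], [0, 0, 0], 1], [[0, 0, -0.04], [0, 0, 0], 1], [[0, 0, -0.055], [0, 0, 0], 1], [[0, 0, -0.055], [0, 0, 0], 0.8], [[0, 0, -0.05], [0, 0, 0], 0.3], [[0, 0, -0.04], [0, 0, 0], -0.1], [[0, 0, -0.035], [0, 0, 0], -0.2], [[0, 0, -0.035], [0, 0, 0], -0.2]]}}

```text
time: 43.88
position: [0.5785, 0.039, 0.0569]
eef_rot: [-0.016, -3.132, -0.003]
force: [0.4, 0.1, -0.7]
opening: 0.0514
```

```bash
python3 - <<'E'
from h import *
st()
im=cams.get_image("scene"); crop(im,220,150,400,310,"pics/gg_s.png",4)
E
```

```text
t 43.88 pos [0.5785 0.039  0.0569] yaxis [0.01  1.    0.002] yaw 89.4 z [-0.009  0.002 -1.   ] F [ 0.39  0.13 -0.72] T [-0.01 -0.04 -0.02] op 0.0514 j [ 0.    0.57  1.58  0.    1.01 -1.56]
```

View pics/gg_s.png

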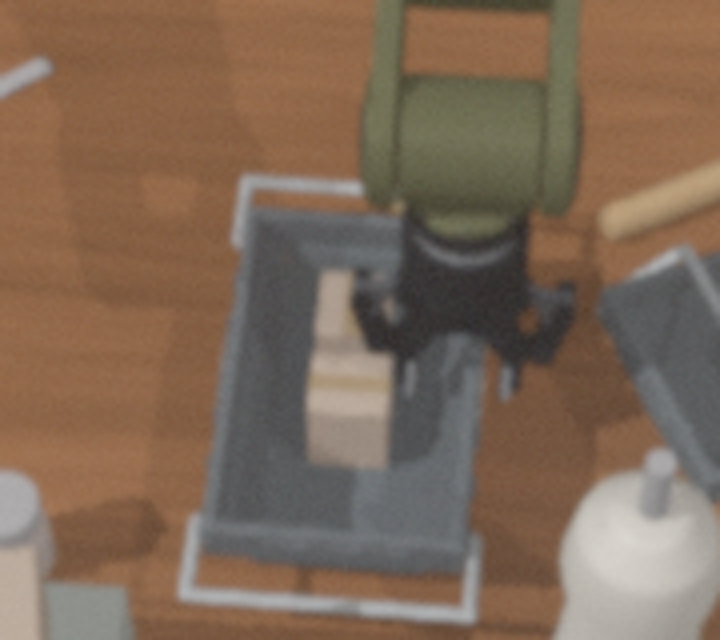

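Request:
{"name": "servo_tool", "arguments": {"moves": [[[0, 0.014, 0], [0, -0.002, 0], -0.2], [[0, 0.014, 0], [0, -0.002, 0], -0.2], [[0, 0.014, 0], [0, -0.002, 0], 0.4], [[0, 0.014, 0], [0, -0.002, 0], 1], [[0, 0.014, 0], [0, -0.002, 0], 1], [[0, 0.014, 0], [0, -0.002, 0], 1], [[0, 0.014, 0], [0, -0.002, 0], 1], [[0, 0.014, 0], [0, -0.002, 0], 1]]}}

```text
time: 44.6
position: [0.5784, 0.0447, 0.0569]
eef_rot: [-0.016, -3.138, -0.003]
force: [-1.1, 1.1, 4.8]
opening: 0.0069
```

Proper grip now (6.9 mm). Lift.

Request:
{"name": "servo_tool", "arguments": {"moves": [[[0, 0, 0.02], [0, 0, 0], 1], [[0, 0, 0.04], [0, 0, 0], 1], [[0, 0, 0.06], [0, 0, 0], 1], [[0, 0, 0.1], [0, 0, 0], 1], [[0, 0, 0.15], [0, 0, 0], 1], [[0, 0, 0.2], [0, 0, 0], 1], [[0, 0, 0.22], [0, 0, 0], 1], [[0, 0, 0.22], [0, 0, 0], 1]]}}

```text
time: 45.27
position: [0.5792, 0.0446, 0.1472]
eef_rot: [0.017, 3.141, 0.003]
force: [0.3, 0.5, -5.1]
opening: 0.0065
```

```bash
python3 - <<'E'
from h import *
st()
im=cams.get_image("scene"); crop(im,210,120,410,310,"pics/hh_s.png",4)
im=cams.get_image("top"); crop(im,250,100,430,330,"pics/hh_t.png",3)
E
```

```text
t 45.27 pos [0.5792 0.0446 0.1472] yaxis [0.011 1.    0.002] yaw 89.4 z [ 0.001  0.002 -1.   ] F [ 0.34  0.46 -5.12] T [ 0.33 -0.02  0.03] op 0.0065 j [ 0.01  0.45  1.52  0.    1.17 -1.55]
```

View pics/hh_s.png

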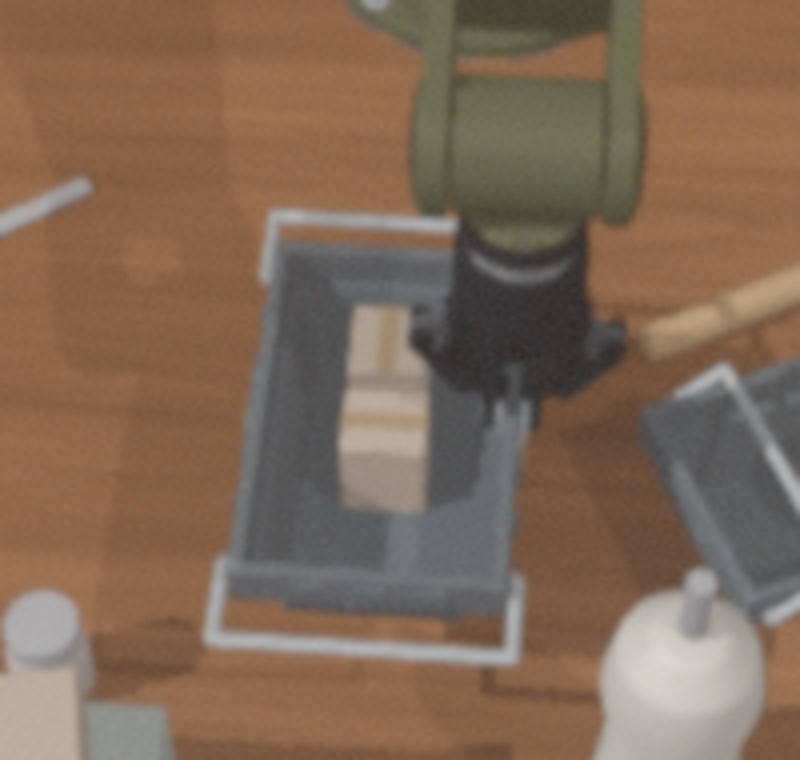

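View pics/hh_t.png

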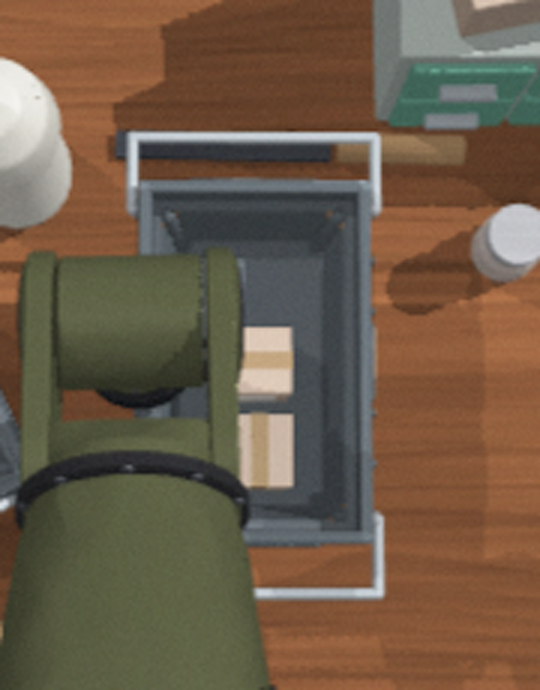

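```bash
python3 - <<'E'
from h import *
im=cams.get_image("top")
z=.062+.090
g=lambda x,y,z:p2w(im,250+x/3,100+y/3,z)[:2]
print(g(133,138,z),g(378,137,z),g(380,594,z))
a=(g(133,138,z)+g(378,137,z))/2; b=g(380,594,z); c=g(378,137,z)
print(a,(c+b)/2,np.degrees(np.arctan2(*(c-b)[::-1])))
E
```

```text
[0.74314537 0.05003823] [ 0.74248747 -0.1213735 ] [ 0.42441838 -0.11677906]
[ 0.74281642 -0.03566764] [ 0.58345292 -0.11907628] -0.8275671053142442
```

Request:
{"name": "servo_tool", "arguments": {"moves": [[[-0.02, -0.03, 0.06], [0, 0, 0], 1], [[-0.05, -0.07, 0.12], [0, 0, -0.02], 1], [[-0.09, -0.126, 0.17], [0, 0, -0.05], 1], [[-0.09, -0.126, 0.17], [0, 0, -0.09], 1], [[-0.09, -0.126, 0.17], [0, 0, -0.13], 1], [[-0.09, -0.126, 0.17], [0, 0, -0.17], 1], [[-0.09, -0.126, 0.17], [0, 0, -0.21], 1], [[-0.09, -0.126, 0.17], [0, 0, -0.24], 1]]}}

```text
time: 46.08
position: [0.5415, -0.0058, 0.2103]
eef_rot: [-1.18, -2.905, -0.005]
force: [0.1, -0.0, -5.6]
opening: 0.0069
```

```bash
python3 -c "
from h import *
st()"
```

```text
t 46.08 pos [ 0.5415 -0.0058  0.2103] yaxis [0.697 0.717 0.001] yaw 45.8 z [-0.004  0.005 -1.   ] F [ 0.08 -0.04 -5.57] T [ 0.24 -0.3   0.04] op 0.0069 j [-0.08  0.3   1.57  0.    1.28 -0.88]
```

Request:
{"name": "servo_tool", "arguments": {"moves": [[[0, 0, 0.01], [0, 0, -0.04], 1], [[0, 0.04, 0.01], [0, 0, -0.08], 1], [[0, 0.1, 0.01], [0, 0, -0.114], 1], [[0, 0.18, 0.01], [0, 0, -0.114], 1], [[0, 0.26, 0.01], [0, 0, -0.114], 1], [[0, 0.34, 0.01], [0, 0, -0.114], 1], [[0, 0.42, 0.01], [0, 0, -0.114], 1], [[0.01, 0.5, 0.01], [0, 0, -0.114], 1]]}}

```text
time: 46.75
position: [0.5448, 0.1957, 0.213]
eef_rot: [-1.678, -2.649, -0.004]
force: [0.7, -1.3, -4.7]
opening: 0.0065
```

```bash
python3 -c "
from h import *
st()"
```

```text
t 46.75 pos [0.5448 0.1957 0.213 ] yaxis [ 0.904  0.427 -0.001] yaw 25.3 z [-0.004  0.005 -1.   ] F [ 0.7  -1.3  -4.69] T [ 0.07 -0.41  0.03] op 0.0065 j [ 0.28  0.38  1.46  0.01  1.31 -0.16]
```

Request:
{"name": "servo_tool", "arguments": {"moves": [[[0.01, 0.07, 0], [0, 0, 0], 1], [[0.03, 0.14, 0], [0, 0, 0], 1], [[0.06, 0.21, 0], [0, 0, 0], 1], [[0.1, 0.27, 0], [0, 0, 0], 1], [[0.13, 0.288, 0], [0, 0, 0], 1], [[0.131, 0.288, 0], [0, 0, 0], 1], [[0.131, 0.288, -0.02], [0, 0, 0], 1], [[0.131, 0.288, -0.04], [0, 0, 0], 1]]}}

```text
time: 47.42
position: [0.5969, 0.3103, 0.1955]
eef_rot: [-1.678, -2.648, -0.002]
force: [0.1, 0.1, -5.5]
opening: 0.0066
```

```bash
python3 - <<'E'
from h import *
st()
im=cams.get_image("scene"); crop(im,320,120,520,300,"pics/ii_s.png",4)
im=cams.get_image("top"); crop(im,90,150,290,340,"pics/ii_t.png",4)
E
```

```text
t 47.42 pos [0.5969 0.3103 0.1955] yaxis [ 0.904  0.427 -0.002] yaw 25.3 z [-0.005  0.005 -1.   ] F [ 0.13  0.14 -5.54] T [ 0.12 -0.43 -0.05] op 0.0066 j [ 0.42  0.61  1.16  0.01  1.37 -0.02]
```

View pics/ii_s.png

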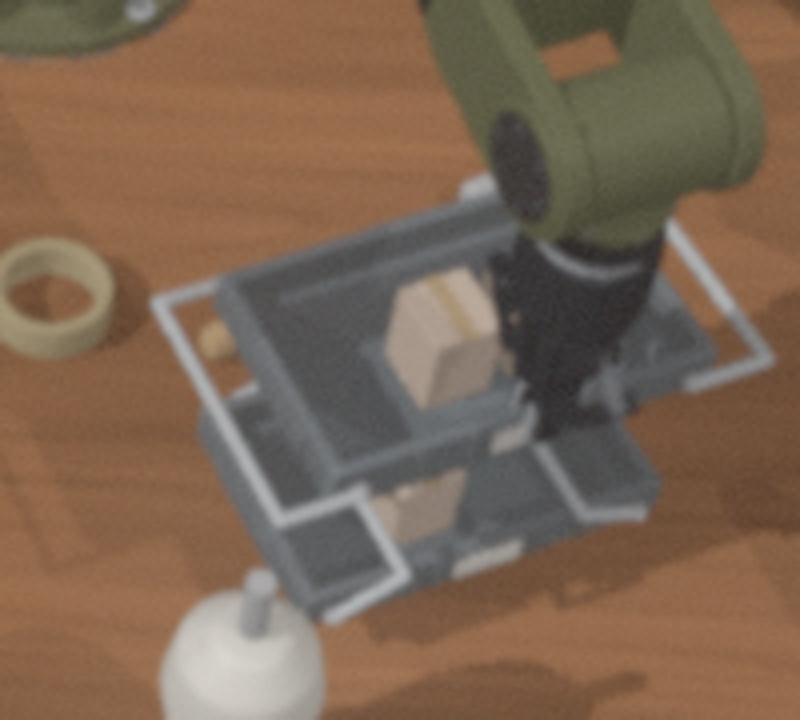

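View pics/ii_t.png

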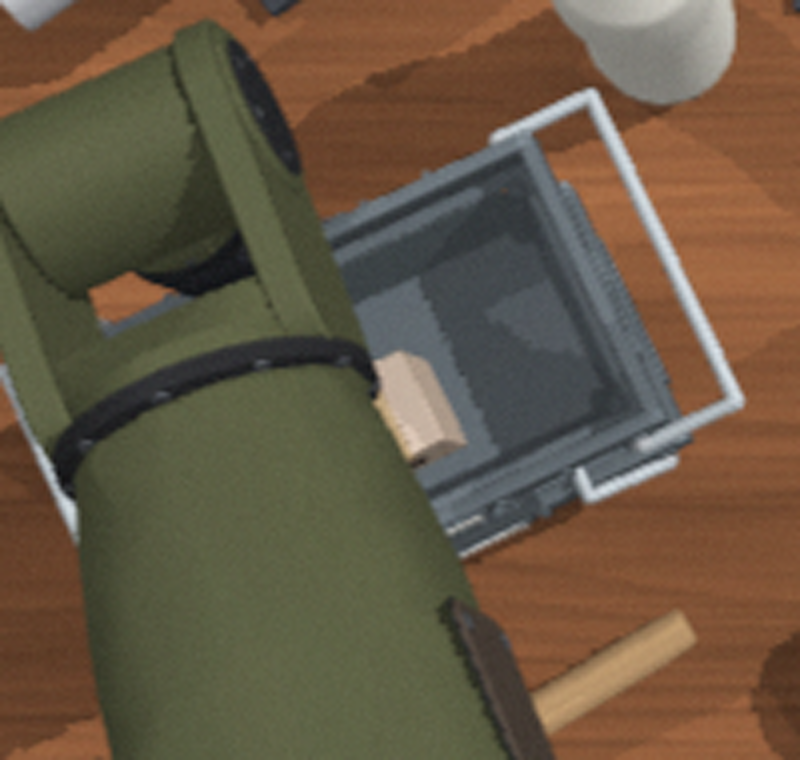

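```bash
python3 - <<'E'
from h import *
im=cams.get_image("top")
z=.062+.1386
g=lambda x,y,z:p2w(im,90+x/4,150+y/4,z)[:2]
A=g(590,95,z);B=g(738,402,z);m=(A+B)/2;n=(A-B)/np.linalg.norm(A-B);u=np.array([n[1],-n[0]])
print(np.linalg.norm(A-B),np.degrees(np.arctan2(u[1],u[0])),"centre",m-.159*u)
im=cams.get_image("scene")
g=lambda x,y,z:p2w(im,320+x/4,120+y/4,z)[:2]
A=g(157,303,z);B=g(283,520,z);m=(A+B)/2;n=(B-A)/np.linalg.norm(A-B);u=np.array([n[1],-n[0]])
print(np.linalg.norm(A-B),np.degrees(np.arctan2(u[1],u[0])),"centre",m-.159*u)
E
```

```text
0.1706877395863161 -64.56498024880091 centre [0.52964133 0.26893644]
0.16876039601752255 -63.80275511796795 centre [0.53073318 0.27271952]
```

Request:
{"name": "servo_tool", "arguments": {"moves": [[[0, 0.006, -0.03], [0, 0, 0], 1], [[0, 0.006, -0.06], [0, 0, 0], 1], [[0, 0.006, -0.09], [0, 0, 0], 1], [[0, 0.006, -0.105], [0, 0, 0], 1], [[0, 0.006, -0.112], [0, 0, 0], 1], [[0, 0.006, -0.116], [0, 0, 0], 1], [[0, 0.006, -0.116], [0, 0, 0], 1], [[0, 0.006, -0.116], [0, 0, 0], 1]]}}

```text
time: 48.28
position: [0.5971, 0.3128, 0.1508]
eef_rot: [-1.679, -2.648, -0.004]
force: [-0.1, 0.4, -5.6]
opening: 0.0063
```

Request:
{"name": "servo_tool", "arguments": {"moves": [[[0, 0, -0.004], [0, 0, 0], 1], [[0, 0, -0.008], [0, 0, 0], 1], [[0, 0, -0.011], [0, 0, 0], 1], [[0, 0, -0.011], [0, 0, 0], 1]]}}

```text
time: 48.62
position: [0.597, 0.3127, 0.1462]
eef_rot: [-1.679, -2.648, -0.003]
force: [-0.9, -0.2, -4.9]
opening: 0.0067
```

Request:
{"name": "servo_tool", "arguments": {"moves": [[[0, 0, -0.003], [0, 0, 0], 1], [[0, 0, -0.006], [0, 0, 0], 1], [[0, 0, -0.007], [0, 0, 0], 1], [[0, 0, -0.007], [0, 0, 0], 1]]}}

```text
time: 48.95
position: [0.5974, 0.313, 0.1448]
eef_rot: [-1.679, -2.649, -0.006]
force: [-1.3, 1.1, 4.5]
opening: 0.0068
```

```bash
python3 - <<'E'
from h import *
st()
im=cams.get_image("scene"); crop(im,320,120,520,300,"pics/jj_s.png",4)
E
```

```text
t 48.95 pos [0.5974 0.313  0.1448] yaxis [0.904 0.427 0.001] yaw 25.3 z [-0.002  0.006 -1.   ] F [-1.29  1.13  4.5 ] T [-0.04  0.02  0.03] op 0.0068 j [ 0.43  0.65  1.21  0.01  1.28 -0.02]
```

View pics/jj_s.png

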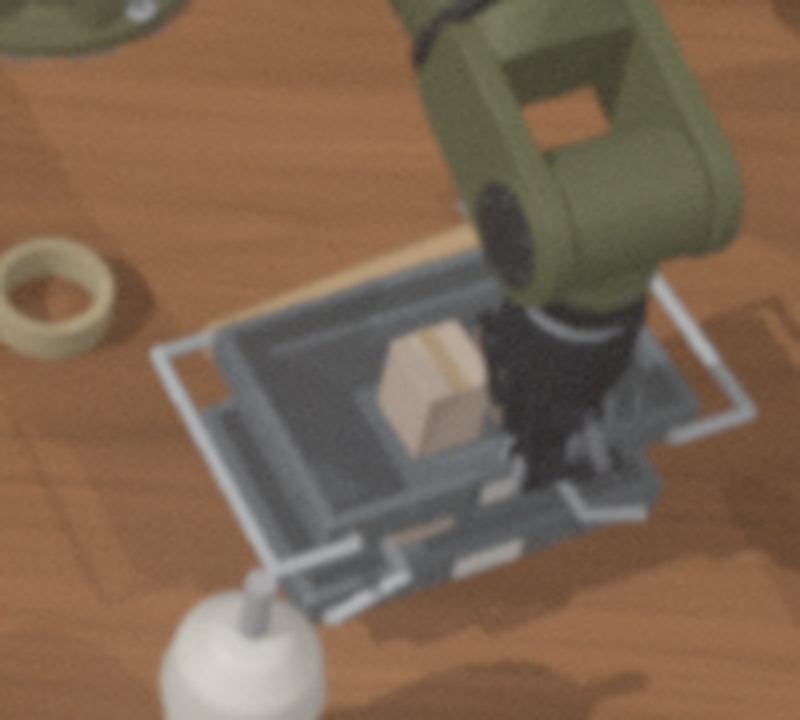

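Request:
{"name": "servo_tool", "arguments": {"moves": [[[0, 0, 0], [0, 0, 0], 0.7], [[0, 0, 0], [0, 0, 0], 0.4], [[0, 0, 0], [0, 0, 0], 0.1], [[0, 0, 0.03], [0, 0, 0], 0], [[0, 0, 0.1], [0, 0, 0], 0], [[0, 0, 0.19], [0, 0, 0], 0], [[0, 0, 0.28], [0, 0, 0], 0], [[0, 0, 0.32], [0, 0, 0], 0]]}}

```text
time: 49.67
position: [0.5979, 0.3133, 0.2792]
eef_rot: [-1.681, -2.652, -0.015]
force: [0.1, -0.1, 1.6]
opening: 0.0424
```

Request:
{"name": "servo_tool", "arguments": {"moves": [[[-0.1, -0.1, 0.1], [0, 0, 0], 0], [[-0.2, -0.2, 0.1], [0, 0, 0], 0], [[-0.3, -0.3, 0.1], [0, 0, 0], 0], [[-0.3, -0.4, 0.1], [0, 0, 0], 0], [[-0.3, -0.5, 0.1], [0, 0, 0], 0], [[-0.3, -0.6, 0.1], [0, 0, 0], 0], [[-0.3, -0.7, 0.1], [0, 0, 0], 0], [[-0.3, -0.8, 0.1], [0, 0, 0], 0]]}}

```text
time: 50.33
position: [0.4781, 0.0285, 0.3205]
eef_rot: [-1.681, -2.654, -0.016]
force: [0.9, 0.3, -0.0]
opening: 0.0426
```

```bash
python3 - <<'E'
from h import *
st()
im=cams.get_image("scene"); crop(im,320,120,520,300,"pics/kk_s.png",4);cv2.imwrite("pics/kk_full.png",im["color"][:,:,::-1])
im=cams.get_image("top"); crop(im,90,150,290,340,"pics/kk_t.png",4)
E
```

```text
t 50.33 pos [0.4781 0.0285 0.3205] yaxis [0.904 0.427 0.009] yaw 25.3 z [ 0.006  0.009 -1.   ] F [ 0.92  0.34 -0.03] T [-0.01 -0.04  0.01] op 0.0426 j [-0.02  0.08  1.58  0.01  1.48 -0.46]
```

View pics/kk_s.png

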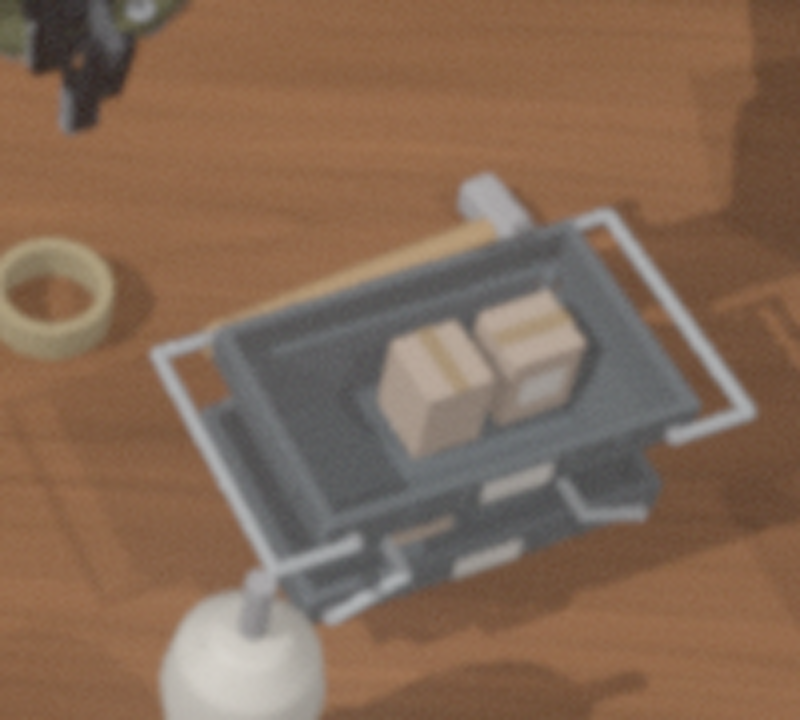

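View pics/kk_t.png

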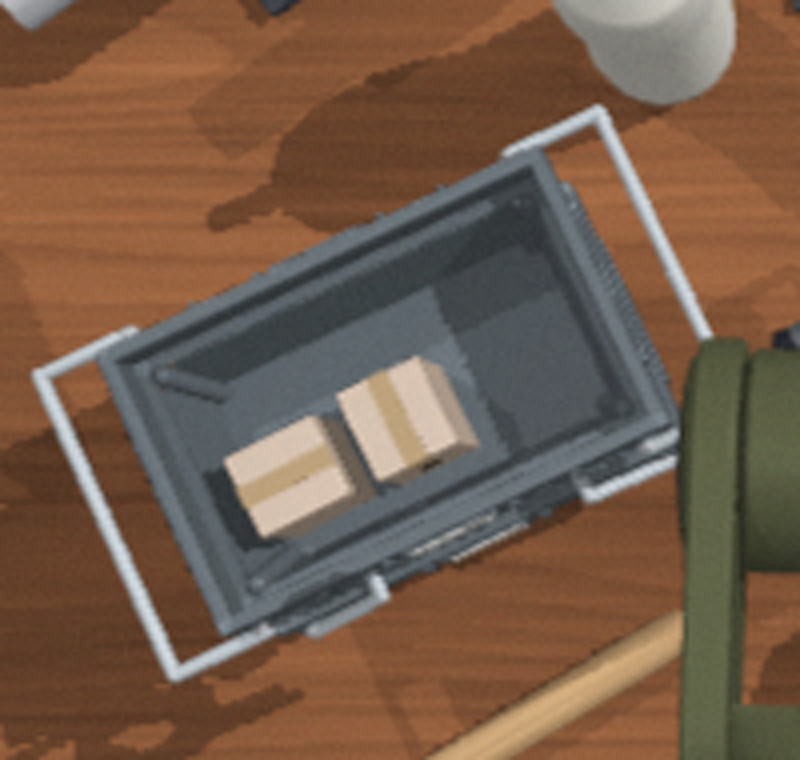

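View pics/kk_full.png

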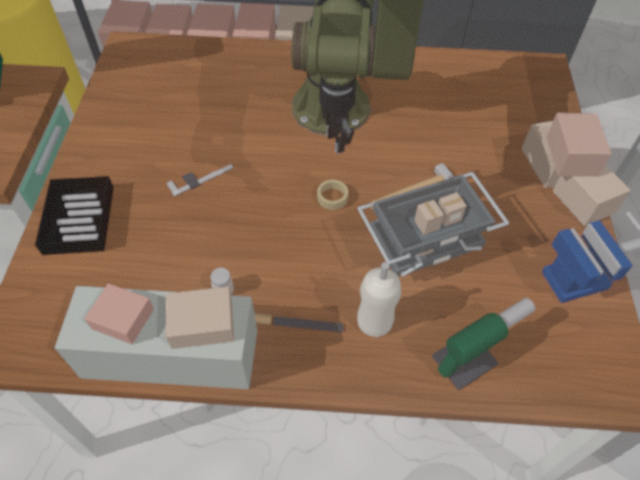

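```bash
python3 - <<'E'
from h import *
im=cams.get_image("top")
g=lambda x,y,z:p2w(im,90+x/4,150+y/4,z)[:2]
z=.15
A=g(40,375,z);B=g(173,675,z);C=g(600,112,z)
d=C-A;yaw=np.degrees(np.arctan2(d[1],d[0]));cu=(C+B)/2;print("up",cu,yaw,np.linalg.norm(d),np.linalg.norm(A-B))
u=d/np.linalg.norm(d);v=np.array([-u[1],u[0]])
p=g(380,583,.084);q=g(588,492,.084);m=(p+q)/2;dl=q-p;print("low",m+.085*v,np.degrees(np.arctan2(dl[1],dl[0])),np.linalg.norm(dl))
im=cams.get_image("scene")
f=lambda X:(w2p(im,X)-[320,120])*4
g=lambda x,y,z:p2w(im,320+x/4,120+y/4,z)[:2]
A=g(157,353,z);B=g(275,567,z);C=g(610,213,z);D=g(750,410,z);print("up sc",(A+B+C+D)/4,[np.degrees(np.arctan2(*(x)[::-1])) for x in (C-A,D-B)],np.linalg.norm(C-A))
p=g(407,575,.084);q=g(585,514,.084);print("low sc",(p+q)/2-.085*v,np.linalg.norm(p-q))
E
```

```text
up [0.53191281 0.27247139] -64.9011773476606 0.3183192047112336 0.16986146105323172
low [0.53290214 0.27150832] -66.82839756929283 0.12247722428445632
up sc [0.53198769 0.27656542] [np.float64(115.12510793178106), np.float64(114.88936143995389)] 0.3193403349106791
low sc [0.52894007 0.27588927] 0.12420458326562321
```

```bash
python3 - <<'E'
from h import *
from workcell import finish_job
for l in ["cast","tape","jar","mallet","caliper","rasp"]:
    print(l,[(np.round(d["point"],3).tolist(),round(d["score"],2)) for d in look_for(l,"top")][:1])
print(finish_job())
E
```

```text
cast [([0.735, 0.14, 0.188], 0.81)]
tape [([0.388, 0.032, 0.026], 0.7)]
jar [([0.683, -0.233, 0.069], 0.78)]
mallet [([0.322, 0.282, 0.02], 0.82)]
caliper [([0.339, -0.381, 0.004], 0.69)]
rasp [([0.774, -0.07, 0.011], 0.65)]
the job is handed in; nothing more can be done
None
```

I packed and stacked the totes and handed the job in at about 50 s. It gave no verdict, and my last camera checks match the requirements.

- **Upper tote:** I swung its arms out while it was still nested, then took it out and stood it aside. One arm slipped the first time, sliding the nest about 10 mm, and went out on the second try.
- **Cartons:** Three were there. Two felt light (0.5–1.5 N) and went into the upper tote. One felt heavy (about 4 N) and went into the lower tote.
- **Stacking:** I swung both arms of the lower tote in and stood the other tote on them. My first grip on that tote was crooked, so I set it down and gripped again.

**Last checks:**
- **Lower arms:** their bars are 124 mm apart, which is fully in.
- **Upper arms:** they look fully out, about 319 mm between the bars.
- **Upper tote:** it is centred within about 3 mm. Its yaw agrees within about 2°, and its size in the picture fits standing level at the right height.
- **Upper cartons:** both are on the tote's floor.
- **Lower carton:** it was on the floor when I laid it in. Only a sliver of it shows now.
- **Robot:** it is clear of everything.

**One disagreement:** the tape read about 20 mm from its first reading. The arm partly covered it in the last top picture, and it looks unmoved in the scene picture. The other bystanders read within about 3 mm of their first top-camera readings.

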